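Load rod handles on the curing sled and winch it in

ROBOT

A 6-joint arm with a two-finger parallel gripper is mounted at the origin on the work surface. World frame = base frame: x ahead of the robot, y to its left, z up, the work surface at z = 0. Lengths are in mm, angles in rad, forces in N, time in s.
With the tool pointing down it reaches from about 350 to 875 mm from the base axis. Payload 4.2 kg.
Tool frame: the origin (TCP) lies at the very end of the fingers, on their centre line; the grasp point (between the pads) lies arm.grip_point_offset behind it (arm.grip_point_offset is the distance from the TCP to the grasp point, in mm); z points along the fingers, y is the line along which they close (so a half turn about z gives the same grasp; the last joint's range is limited). The gripper opens to 85 mm and grips with 20 to 120 N. Pads are 22 mm wide; open, the fingers measure 114 mm over their backs; the gripper's body (76 mm by 85 mm) begins 54 mm behind the grasp point. The pads swing forward as they close: fully open they stand 13 mm farther back than shut.
Start: joints at [-0.894, 0.385, 0.008, 0, -1.194, -0.259], TCP at [253.607, -571.212, 231.312] pointing down, gripper open.
Joint ranges: [-3.14, 3.14], [-1.21, 2.06], [-1.07, 1.41], [-3.16, 2.05], [-2.99, -0.16], [-3.1, 3.1]. Speed limits (rad/s): [2.79, 2.79, 3.14, 3.14, 3.14, 3.14].

INTERFACE

Orientations are given as a unit quaternion [x, y, z, w].
In Python, from bench import arm, cams, ticket gives the robot as it stands.
- The arm moves only by the tool servo_tool, never from a script. Its argument "commands" is a list that holds one entry, the list of rows, each a list of 7 numbers: the closure in counts, from 0 (fully open) to 255 (shut), then the shift along the tool's x, y, z in m, then the turn, a rotation vector about the tool's x, y, z in degrees. In form: [[[grip, x, y, z, ax, ay, az], ...]]. A call has 1 to 10 rows; each row shifts and turns the commanded pose from where the row before left it, along the tool's axes as they then stand; what a row does not reach is not made up. A row lasts 1/12 s, in which the tool goes at most 41.7 mm and 7.16 degrees, less where a joint would pass 70% of its speed; a pose out of reach is approached as far as the arm can. A call with a gripper value outside its range is refused whole. The fingers move at their own pace and stop on an object; the grip force is fixed at half the most. Time passes only in rows, so rows that do not move let the fingers close. It gives the time, the measured TCP pose, the force, the opening and the grip force at its end, in the units of the state.
- arm.read_state(): the state, without advancing time (a new reading comes with each control period).
- cams.get_image(name): name is "side" or "top"; returns a dict with "frame" (420x560x3 uint8, blue, green, red), "K" (3x3 intrinsics, pixels), "T" (4x4, takes a point from camera to world coordinates). Camera axes: x right, y up, looking along -z (the intrinsics and any distortion apply to the point x, -y, -z); pixel columns grow to the right and rows downward; lengths in mm; the calibration is good to about 2 mm. A picture is of the moment at which its call begins. There is no depth.
- ticket.job_done(): hands the job in; it is judged then, once.
The state is a dict: "clock": time; "joints": joint angles; "joint_vel": joint speeds; "joint_efforts": joint torques, N m; "position": TCP position; "ee_rot": TCP orientation; "contact_force": force on the tool from outside, world axes, zero at the start; "wrist_torque": the same for the moment, N m; "gripper_width": finger opening in mm; "grasp_force": force on a finger pad.
Only numpy, scipy, OpenCV 4.12 (cv2) and the standard library are available. Lean on these libraries where they do the work, as an engineer would, in place of code of your own. Each camera call takes 0.05 s, during which the arm holds its last target. There are 200 camera calls.

TASK

Rest every cork rod handle lying on the worktop level across the sled, one in each pair of V saddles, while the winch is still locked. Then pull the lock bolt back to free the crank, wind the crank clockwise two full turns until it stops so that the sled is drawn fully in to the heater panel, and push the bolt fully home again to lock it. All the handles must finally be resting in their saddles; leave the other things on the worktop where they are.

Things in the scene. Friction and masses are not known exactly. Their poses are not given: they have to be found in the camera images.
- rod1_mid (a point): loose rod handle, 190 mm long along its x: a round cork grip, 24 mm diameter, 160 mm long, between two square black rubber end blocks (30 x 30 mm, 15 mm long) that keep it from rolling; this point is its centre, 15 mm above the table when it lies there; about 0.12 kg. None if absent: two or three of the four are there
- rod2_mid (a point): loose rod handle, 190 mm long along its x: a round cork grip, 24 mm diameter, 160 mm long, between two square black rubber end blocks (30 x 30 mm, 15 mm long) that keep it from rolling; this point is its centre, 15 mm above the table when it lies there; about 0.12 kg. None if absent: two or three of the four are there
- rod3_mid (a point): loose rod handle, 190 mm long along its x: a round cork grip, 24 mm diameter, 160 mm long, between two square black rubber end blocks (30 x 30 mm, 15 mm long) that keep it from rolling; this point is its centre, 15 mm above the table when it lies there; about 0.12 kg. None if absent: two or three of the four are there
- rod4_mid (a point): loose rod handle, 190 mm long along its x: a round cork grip, 24 mm diameter, 160 mm long, between two square black rubber end blocks (30 x 30 mm, 15 mm long) that keep it from rolling; this point is its centre, 15 mm above the table when it lies there; about 0.12 kg. None if absent: two or three of the four are there
- saddle_mid (a point): on the sled, centre of the middle of its three pairs of plywood V saddles, where the axis of a resting handle lies (61 mm above the table). x: the way the sled travels, to the heater panel; z up; handles lie along y. The sled travels 120 mm, 60 mm per crank turn, and moves only with the crank
- saddle_near (a point): the same point of the V pair at x = -60 mm of saddle_mid. Each pair is two plates 10 mm thick at y = -45 and +45 mm of this point, open between them down to the sled's deck 35 mm below it. A resting handle is centred on y = 0 to within 20 mm
- saddle_far (a point): the same point of the V pair at x = +60 mm of saddle_mid. The V sides slope at 45 degrees; each V is 40 mm wide at its mouth, with crests 3 mm above this point
- crank_axis (a point): fixed point on the upright axis of the winch crank, 88 mm above the table; its x axis is the way the sled travels, its y points away from the sled. The fixed base below is 12 mm high, the top of the crank disc (35 mm radius) is 48 mm above the table
- crank_paddle (a point): centre of the crank's black upright grip paddle, 88 mm above the table, 55 mm from the crank axis. A flat block fixed to the crank arm (it does not spin): 12 mm thick around the circle (its x), 24 mm wide along the arm (its y, outward), its sides free from 61 to 108 mm above the table. Turning it takes about 4 N
- crank (a joint): crank angle, rad, growing clockwise seen from above; 0 at the start, with the paddle on the +y side of crank_axis; ends on a stop at two full turns (12.57). Stays where it is left. It cannot turn while the lock bolt is in
- bolt_knob (a point): centre of the lock bolt's upright black round knob, 18 mm in diameter, 68 mm above the table, free from 46 to 84 mm; its x axis points towards the crank axis. The bolt lies on the -x side of crank_axis and slides along that x
- bolt (a joint): how far the lock bolt is pulled back, m: 0 is fully home (locked), 0.025 fully back (free). Pulling back moves the knob along -x of bolt_knob, takes about 2 N, and it stays where left. Its nose goes between two lugs on the crank disc, so it goes home only with the crank within about 0.12 rad of the start or of the stop at two turns
- reel: bystander: a fishing reel lying on its side, about 110 x 120 mm, 36 mm high, origin under its spool
- line_spool: bystander: a clear line spool, 66 mm diameter, 36 mm high, origin under its centre
- varnish_jar: bystander: an amber glass jar, 56 mm diameter, 70 mm high, origin under its centre
- multimeter: bystander: an orange multimeter, 150 x 80 x 38 mm, origin under its centre
- screwdriver: bystander: a screwdriver lying along its x axis
- tape_roll: bystander: a roll of black tape, 68 mm diameter, 18 mm high, origin under its centre
- glue_tin: bystander: a plain metal tin, 60 mm diameter, 90 mm high, origin under its centre
Things that resemble listed ones, but are neither listed nor needed, are in the scene too. What is shaped like the part that bears rod4_mid but turquoise is not meant.

How it is judged (in metres and radians):
On the way, in this order (a step that is already met when the one before it is completed fails the run):
1. every handle present rests level in the saddles while the winch is still locked and unwound (z of rod1_mid in the frame of saddle_mid between -0.006 and 0.006 m and x of rod1_mid in the frame of saddle_mid between -0.08 and 0.08 m and angle between the x axis of each of rod1_mid, rod2_mid, rod3_mid, rod4_mid and the y axis of saddle_mid, either way round below 0.08 rad and z of rod2_mid in the frame of saddle_mid between -0.006 and 0.006 m and x of rod2_mid in the frame of saddle_mid between -0.08 and 0.08 m and z of rod3_mid in the frame of saddle_mid between -0.006 and 0.006 m and x of rod3_mid in the frame of saddle_mid between -0.08 and 0.08 m and z of rod4_mid in the frame of saddle_mid between -0.006 and 0.006 m and x of rod4_mid in the frame of saddle_mid between -0.08 and 0.08 m and linear speed of each of rod1, rod2, rod3, rod4 below 0.03 m/s and value of joint crank below 0.3 rad and value of joint bolt below 0.012 m), for 0.3 s.
2. the lock bolt is pulled back (value of joint bolt above 0.015 m), for 0.1 s.
3. the crank has been wound two full turns (value of joint crank above 12.4 rad), for 0.1 s.
At the end, for the whole second after the job is handed in: every handle present lies at rest in the saddles of the sled, within 6 mm of the seated height and 0.08 rad of square across; the crank is at two full turns (above 12.4 rad); the bolt is home to within 5 mm (z of rod1_mid in the frame of saddle_mid between -0.006 and 0.006 m and x of rod1_mid in the frame of saddle_mid between -0.08 and 0.08 m and angle between the x axis of each of rod1_mid, rod2_mid, rod3_mid, rod4_mid and the y axis of saddle_mid, either way round below 0.08 rad and z of rod2_mid in the frame of saddle_mid between -0.006 and 0.006 m and x of rod2_mid in the frame of saddle_mid between -0.08 and 0.08 m and z of rod3_mid in the frame of saddle_mid between -0.006 and 0.006 m and x of rod3_mid in the frame of saddle_mid between -0.08 and 0.08 m and z of rod4_mid in the frame of saddle_mid between -0.006 and 0.006 m and x of rod4_mid in the frame of saddle_mid between -0.08 and 0.08 m and linear speed of each of rod1, rod2, rod3, rod4 below 0.03 m/s and value of joint crank above 12.4 rad and value of joint bolt below 0.005 m); the robot touches nothing.
It fails at once if another thing on the worktop is moved more than 50 mm (distance of any of reel, line_spool, varnish_jar, multimeter, screwdriver, tape_roll, glue_tin from where it was at the start of the episode above 0.05 m).
Of rod1, rod2, rod3, rod4 only 2 to 3 are there at a start; the rules pass over those that are not, and their reading is None.
At some moment in a run one of rod1, rod2, rod3, rod4 may be knocked a few centimetres aside while the robot is not near it.
Once in a run the grip may slacken for a moment while it holds something.
It also fails if it takes over 210 s, if anything falls off the work surface, if the arm or the gripper's body presses on something with over 40 N, if the wrist force passes 120 N, or if a joint passes its speed limit or range.

## Working session

There is one attempt and no reset: what is moved stays moved. The work goes in short steps, Python scripts to look and compute and a tool call to move; the robot and the scene stay as the last step left them, time stands still between calls to the robot, and variables do not carry over. Pictures are saved under pics/ and viewed, at most 14 in all, crops included, and the job is handed in when it is done.

Besides the shell and the picture viewer there is one more tool, called after ">>>" as a command line: name --argument value ..., lists and objects as JSON in quotes. servo_tool: Moves the arm, as the interface text tells. Its arguments: {"type":"object","properties":{"commands":{"type":"array","items":{"type":"array","items":{"type":"array","items":{"type":"number"}}}}},"required":["commands"]}

```bash
mkdir -p pics; ls; cat > h.py <<'E'
import numpy as np, cv2
from bench import arm, cams, ticket
def shot(n,f):
    d=cams.get_image(n); cv2.imwrite('pics/'+f,d['frame']); return d
def ray(d,u,v):
    K,T=np.array(d['K']),np.array(d['T']); p=np.linalg.inv(K)@[u,v,1]
    r=T[:3,:3]@np.array([p[0],-p[1],-p[2]]); return T[:3,3],r
def at(d,u,v,z):
    o,r=ray(d,u,v); return o+r*(z-o[2])/r[2]
def proj(d,P):
    K,T=np.array(d['K']),np.array(d['T']); q=np.linalg.inv(T)@np.append(P,1); p=K@[q[0],-q[1],-q[2]]; return p[:2]/p[2]
E
python3 - <<'E'
from h import *
np.set_printoptions(precision=2,suppress=True)
for n in('top','side'):
    d=shot(n,n+'0.png'); print(d['K'],d['T'],[k for k in d])
    import pickle; pickle.dump(d,open(n+'.pkl','wb'))
s=arm.read_state(); print(s, arm.grip_point_offset)
E
```

```text
pics
[[483.82   0.   283.69]
 [  0.   483.82 205.88]
 [  0.     0.     1.  ]] [[   0.02    0.99   -0.16  305.18]
 [  -1.      0.01   -0.02   11.6 ]
 [  -0.02    0.16    0.99 1267.12]
 [   0.      0.      0.      1.  ]] ['frame', 'K', 'T']
[[430.76   0.   287.65]
 [  0.   430.76 208.99]
 [  0.     0.     1.  ]] [[ -0.85   0.4   -0.36 102.42]
 [ -0.53  -0.64   0.55 641.1 ]
 [ -0.01   0.66   0.75 942.78]
 [  0.     0.     0.     1.  ]] ['frame', 'K', 'T']
{'clock': 0.1, 'joints': array([-0.89,  0.39,  0.01, -0.  , -1.19, -0.26]), 'joint_vel': array([-0., -0.,  0.,  0.,  0.,  0.]), 'joint_efforts': array([  0.  , -39.33,  18.89,   4.2 ,  -0.  ,   0.  ]), 'position': array([ 253.39, -570.75,  230.32]), 'ee_rot': array([-0.21,  0.98,  0.  , -0.  ]), 'contact_force': array([ 0.51,  0.66, -0.6 ]), 'wrist_torque': array([ 0.01,  0.02, -0.01]), 'grasp_force': 0.0, 'gripper_width': 85.57467741156483} 18.700000000000003
```

View pics/top0.png

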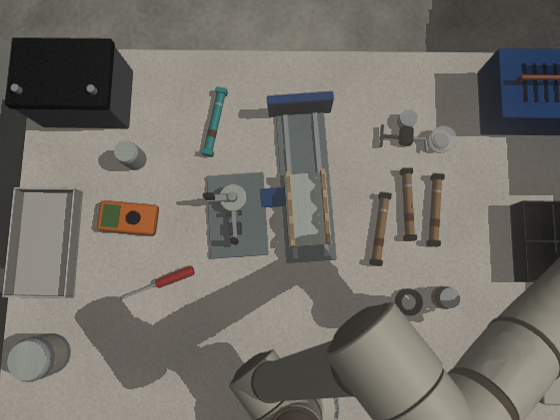

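View pics/side0.png

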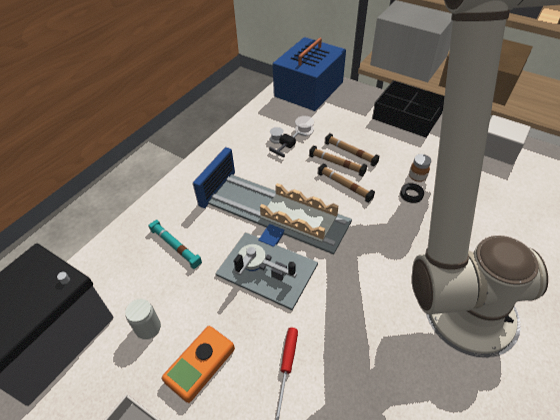

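The top view shows three cork rods at px (380,229), (408,204) and (436,209). The turquoise rod at (215,122) is the decoy. The sled is at (308,210) and the winch at (235,215), with the paddle near (207,197) and the bolt near (235,238). I'll confirm these in one enlarged composite.

```bash
python3 - <<'E'
from h import *
a=cv2.imread('pics/top0.png');b=cv2.imread('pics/side0.png')
r=lambda i,x,y,w,h,W,H:cv2.resize(i[y:y+h,x:x+w],(W,H),interpolation=cv2.INTER_CUBIC)
out=np.vstack([np.hstack([r(a,195,165,150,112,400,300),r(a,350,160,100,112,400,300)[:, :400]]),np.hstack([r(b,215,230,110,82,400,300),r(b,190,130,200,120,400,300)])])
# keep aspect for rods crop
out[:300,400:]=r(a,350,150,150,112,400,300)
cv2.imwrite('pics/c1.png',out)
E
```

```text
(no output)
```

View pics/c1.png

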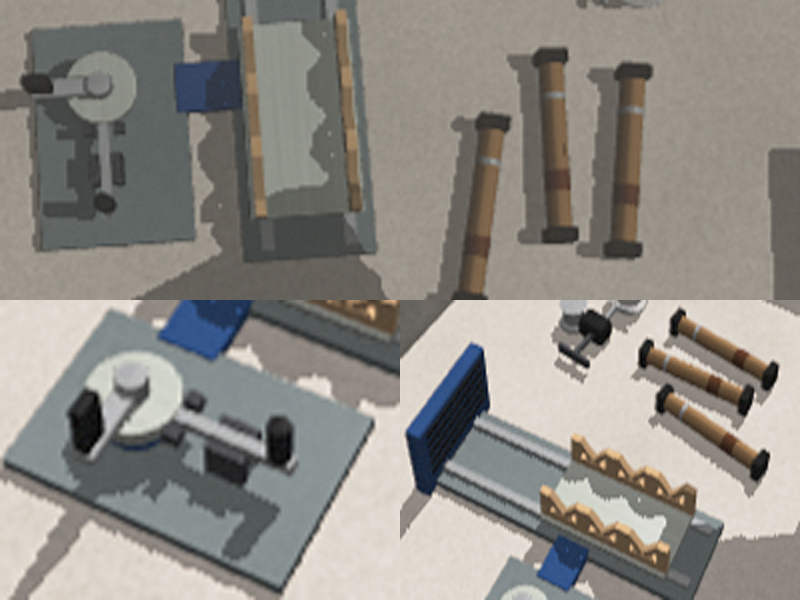

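```bash
cat > est.py <<'E'
from h import *
import pickle
np.set_printoptions(precision=1,suppress=True)
t=pickle.load(open('top.pkl','rb'));s=pickle.load(open('side.pkl','rb'))
c=lambda u,v:(195+u/2.667,165+v/2.667)      # top left crop
r=lambda u,v:(350+(u-400)/2.667,150+v/2.667)
w=lambda u,v:(215+u*110/400,230+(v-300)*82/300)
q=lambda u,v:(190+(u-400)/2,130+(v-300)*.4)
if __name__=='__main__':
    for n,u in dict(axis=(99,85),pad=(38,84),).items(): print(n,at(t,*c(*u),108 if n=='pad' else 60))
    print('knob top',at(t,*c(105,203),84),at(s,*w(279,421),84))
    print('pad top s',at(s,*w(84,402),108), 'disc',at(t,*c(101,87),48),at(s,*w(133,392),48))
    print('bolt L',at(t,*c(104,130),50))
    for p in [(247,18),(262,215),(341,12),(356,208)]: print('plate',at(t,*c(*p),64))
    for p in [(550,490),(583,513),(623,533),(663,551),(578,438),(612,458),(650,476),(690,494)]: print('crest s',at(s,*q(*p),64))
    for a,b in [((492,121),None),((551,56),(560,235)),((634,70),(623,249))]:
        A=at(t,*r(*a),30); B=at(t,376.5,261,30) if b is None else at(t,*r(*b),30)
        print('rod',A,B,(A+B)/2,np.degrees(np.arctan2(*(A-B)[[1,0]])),np.linalg.norm(A-B))
E
python3 est.py
```

```text
axis [519.3 165.   60. ]
pad [510.9 214.8 108. ]
knob top [405.  152.7  84. ] [407.6 152.6  84. ]
pad top s [513.3 220.2 108. ] disc [519.5 164.5  48. ] [518.9 165.3  48. ]
bolt L [477.5 160.   50. ]
plate [585.5  25.1  64. ]
plate [397.7   8.2  64. ]
plate [592.6 -64.6  64. ]
plate [405.6 -79.3  64. ]
crest s [574.4  22.   64. ]
crest s [518.5  25.9  64. ]
crest s [458.9  21.4  64. ]
crest s [402.6  14.7  64. ]
crest s [584.9 -64.1  64. ]
crest s [527.6 -63.   64. ]
crest s [469.  -67.4  64. ]
crest s [409.9 -73.1  64. ]
rod [ 534.1 -226.5   30. ] [ 364.6 -203.6   30. ] [ 449.4 -215.    30. ] -7.698514575814978 171.0170540730551
rod [ 599.6 -285.    30. ] [ 424.1 -289.6   30. ] [ 511.9 -287.3   30. ] 1.4753724904498964 175.50403719867433
rod [ 586.6 -365.4   30. ] [ 411.7 -349.1   30. ] [ 499.2 -357.2   30. ] -5.305420171306751 175.7369116550981
```

```bash
cat > ov.py <<'E'
from h import *
M=np.array([494.5,-25.5]); YAW=np.radians(5.3)
AX=np.array([519,165.])
R=lambda a:np.array([[np.cos(a),-np.sin(a)],[np.sin(a),np.cos(a)]])
def overlay(img,d,k,x0,y0,rods,M=M,AX=AX,yaw=YAW,dx=0):
    def ln(P,col):
        p=np.array([((proj(d,q)-[x0,y0]+.5)*k-.5)*8 for q in P]).round().astype(np.int32)
        cv2.polylines(img,[p],False,col,1,cv2.LINE_AA,3)
    prof=[]
    for c in(-60,0,60): prof+=[(c-20,64),(c,44),(c+20,64)]
    prof=[(-85,64)]+prof+[(85,64)]
    for y in(-40,-50,40,50): ln([[*(M+R(yaw)@[x+dx,y]),z] for x,z in prof],(0,0,255))
    th=np.linspace(0,2*np.pi,40)
    ln([[*(AX+35*np.array([np.cos(a),np.sin(a)])),48] for a in th],(0,255,0))
    for z in (84,46): ln([[*(AX+R(yaw)@[-113,0]+9*np.array([np.cos(a),np.sin(a)])),z] for a in th],(0,255,255))
    ln([[*(AX+R(yaw)@np.array(q)),108] for q in [(-6,43),(-6,67),(6,67),(6,43),(-6,43)]],(255,0,255))
    for x,y,a in rods:
        for s in(-1,1):
            ln([[*(np.array([x,y])+R(np.radians(a))@np.array(q)),30] for q in [(s*80,-15),(s*95,-15),(s*95,15),(s*80,15),(s*80,-15)]],(255,255,0))
def crop(d,x0,y0,w,h,k): return cv2.resize(d['frame'][y0:y0+h,x0:x0+w],None,fx=k,fy=k,interpolation=cv2.INTER_CUBIC)
E
python3 - <<'E'
from ov import *
import pickle
t=pickle.load(open('top.pkl','rb'));s=pickle.load(open('side.pkl','rb'))
rods=[(448,-215.5,-7.7),(512,-287.3,1.5),(499.2,-357.2,-5.3)]
a=crop(t,195,155,265,124,3);overlay(a,t,3,195,155,rods)
b=crop(s,210,125,180,180,1);b=crop(s,200,125,190,93,4);overlay(b,s,4,200,125,rods)
b2=crop(s,215,185,150,120,4);overlay(b2,s,4,215,185,rods)
x=np.zeros((600,800,3),np.uint8);x[:372,:795]=a;cv2.imwrite('pics/o1.png',a)
cv2.imwrite('pics/o2.png',crop(s,200,125,190,185,1) if 0 else np.vstack([b2[:480,:600]]))
E
```

```text
(no output)
```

View pics/o1.png

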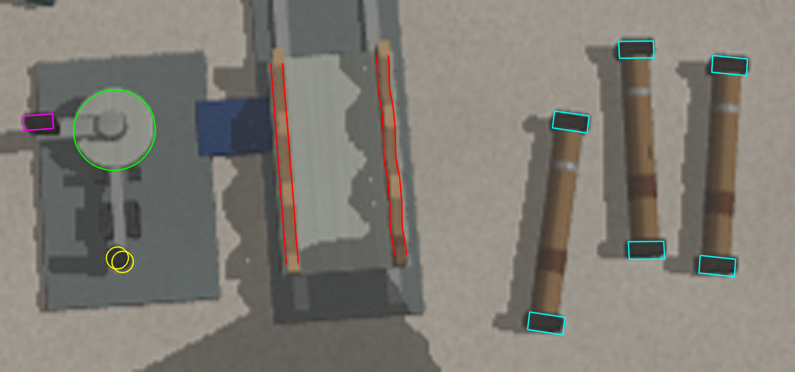

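View pics/o2.png

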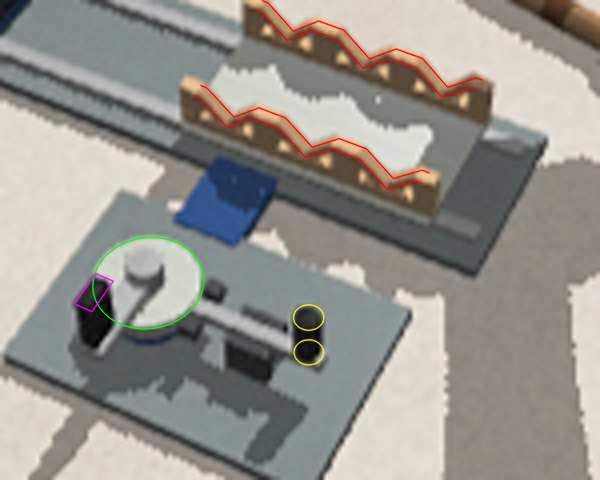

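```bash
cat >> h.py <<'E'
from scipy.spatial.transform import Rotation as Ro
def plan(tgt,yaw,grip,n=10,shape=None,pos=None,rot=None):
    """rows from the present pose to tgt (mm), tool-x yaw deg, tool down"""
    s=arm.read_state(); p0=np.array(s['position'] if pos is None else pos); R0=Ro.from_quat(s['ee_rot']) if rot is None else rot
    y=np.radians(yaw); R1=Ro.from_matrix(np.array([[np.cos(y),np.sin(y),0],[np.sin(y),-np.cos(y),0],[0,0,-1]]))
    dv=(R0.inv()*R1).as_rotvec()
    rows=[]; p=p0.copy(); R=R0; 
    for i in range(1,n+1):
        P=p0+(np.array(tgt)-p0)*i/n; t=R.inv().apply(P-p)/1000
        t=np.round(t,3); w=np.round(np.degrees(dv/n),1)
        rows.append([grip,*t.tolist(),*w.tolist()]); p=p+R.apply(t*1000); R=R*Ro.from_rotvec(np.radians(w))
    print('from',p0.round(1),'max mm',max(np.linalg.norm(r[1:4]) for r in rows)*1000,'turn/row',np.degrees(np.linalg.norm(dv))/n)
    print(str(rows).replace(' ',''))
    return p,R
def st():
    s=arm.read_state(); x=Ro.from_quat(s['ee_rot']).apply([1,0,0])
    print('t %.1f'%s['clock'],'p',np.round(s['position'],1),'yaw %.1f'%np.degrees(np.arctan2(x[1],x[0])),'F',np.round(s['contact_force'],1),'w %.1f f %.1f'%(s['gripper_width'],s['grasp_force']),'j6 %.2f'%s['joints'][5])
E
python3 -c "
from h import *
plan([448,-215.5,110],172.3,100,10)"
```

```text
from [ 253.4 -570.8  230.3] max mm 42.941821107167776 turn/row 3.1626363057449094
[[100,-0.032,0.025,0.012,0.0,-0.0,3.2],[100,-0.031,0.026,0.012,0.0,-0.0,3.2],[100,-0.029,0.028,0.012,0.0,-0.0,3.2],[100,-0.028,0.029,0.012,0.0,-0.0,3.2],[100,-0.026,0.032,0.012,0.0,-0.0,3.2],[100,-0.024,0.032,0.012,0.0,-0.0,3.2],[100,-0.022,0.034,0.013,0.0,-0.0,3.2],[100,-0.021,0.035,0.012,0.0,-0.0,3.2],[100,-0.018,0.036,0.012,0.0,-0.0,3.2],[100,-0.017,0.037,0.012,0.0,-0.0,3.2]]
```

>>> servo_tool --commands '[[[100,-0.032,0.025,0.01,0,0,3.2],[100,-0.031,0.026,0.01,0,0,3.2],[100,-0.029,0.028,0.01,0,0,3.2],[100,-0.028,0.029,0.01,0,0,3.2],[100,-0.026,0.031,0.01,0,0,3.2],[100,-0.024,0.032,0.01,0,0,3.2],[100,-0.022,0.033,0.01,0,0,3.2],[100,-0.021,0.034,0.01,0,0,3.2],[100,-0.018,0.035,0.01,0,0,3.2],[100,-0.017,0.036,0.01,0,0,3.2]]]'

```text
clock: 0.93
position: [448.9, -219.2, 130.8]
ee_rot: [0.072, 0.997, 0.0, -0.0]
contact_force: [0.2, -0.1, -0.3]
gripper_width: 51.9
grasp_force: 0.0
```

```bash
python3 -c "
from h import *
st();plan([448,-215.5,5],172.3,100,4);d=shot('top','t1.png')
d=shot('side','s1.png')
from ov import *
rods=[(448,-215.5,-7.7),(512,-287.3,1.5),(499.2,-357.2,-5.3)]
b=crop(d,270,100,180,130,4);overlay(b,d,4,270,100,rods);cv2.imwrite('pics/s1o.png',b)"
```

```text
t 0.9 p [ 448.9 -219.2  130.8] yaw 171.8 F [ 0.2 -0.1 -0.3] w 51.9 f 0.0 j6 -1.59
from [ 448.9 -219.2  130.8] max mm 32.03123475609394 turn/row 0.1309657631400477
[[100,0.0,0.001,0.031,0.0,-0.0,-0.1],[100,0.001,0.001,0.032,0.0,-0.0,-0.1],[100,0.0,0.001,0.031,0.0,-0.0,-0.1],[100,0.0,0.001,0.032,0.0,-0.0,-0.1]]
```

View pics/s1o.png

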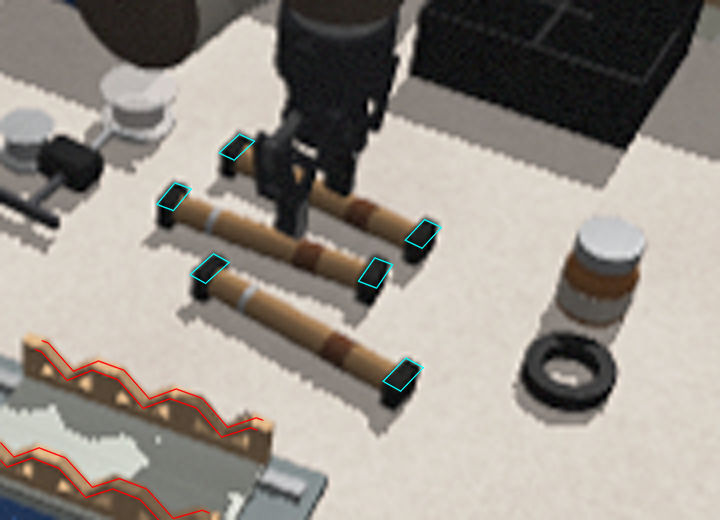

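>>> servo_tool --commands '[[[100,0,0.001,0.031,0,0,0],[100,0.001,0.001,0.032,0,0,0],[100,0,0.001,0.031,0,0,0],[100,0,0.001,0.031,0,0,0],[100,0,0,0,0,0,0]]]'

```text
clock: 1.45
position: [443.5, -216.5, 1.2]
ee_rot: [0.071, 0.997, 0.001, -0.006]
contact_force: [-0.9, -0.2, -0.7]
gripper_width: 51.8
grasp_force: 0.0
```

```bash
python3 -c "
from h import *
st();print(arm.read_state()['joints'])"
```

```text
t 1.4 p [ 443.5 -216.5    1.2] yaw 171.8 F [-0.9 -0.2 -0.7] w 51.8 f 0.0 j6 -1.59
[-0.12495642  0.47443086 -0.56705331 -0.00169052 -0.54187773 -1.58666844]
```

>>> servo_tool --commands '[[[100,-0.002,0,-0.002,0,0,0],[255,0,0,0,0,0,0],[255,0,0,0,0,0,0],[255,0,0,0,0,0,0],[255,0,0,0,0,0,0],[255,0,0,0,0,0,0]]]'

```text
clock: 1.95
position: [452.0, -217.8, 10.8]
ee_rot: [0.07, 0.998, -0.0, 0.003]
contact_force: [-0.7, 0.3, 6.8]
gripper_width: 21.3
grasp_force: 58.9
```

```bash
python3 -c "
from h import *
st();
p,R=plan([440,-210,140],172.3,255,4)
plan([555,-20,150],-84.7,255,15,pos=p,rot=R)"
```

```text
t 1.9 p [ 452.  -217.8   10.8] yaw 172.0 F [-0.7  0.3  6.8] w 21.3 f 58.9 j6 -1.59
from [ 452.  -217.8   10.8] max mm 33.15116890850155 turn/row 0.11214542324720767
[[255,0.003,0.002,-0.032,-0.0,0.1,-0.1],[255,0.003,0.001,-0.033,-0.0,0.1,-0.1],[255,0.003,0.002,-0.032,-0.0,0.1,-0.1],[255,0.004,0.001,-0.032,-0.0,0.1,-0.1]]
from [ 439.7 -210.   139.8] max mm 15.588457268119894 turn/row 6.862466588870033
[[255,-0.006,0.014,-0.001,0.0,-0.0,-6.9],[255,-0.007,0.012,-0.0,0.0,-0.0,-6.9],[255,-0.009,0.012,-0.001,0.0,-0.0,-6.9],[255,-0.011,0.011,-0.001,0.0,-0.0,-6.9],[255,-0.011,0.009,-0.0,0.0,-0.0,-6.9],[255,-0.013,0.008,-0.001,0.0,-0.0,-6.9],[255,-0.013,0.006,-0.001,0.0,-0.0,-6.9],[255,-0.014,0.005,-0.001,0.0,-0.0,-6.9],[255,-0.015,0.002,-0.0,0.0,-0.0,-6.9],[255,-0.015,0.002,-0.001,0.0,-0.0,-6.9],[255,-0.014,-0.001,-0.001,0.0,-0.0,-6.9],[255,-0.015,-0.003,-0.0,0.0,-0.0,-6.9],[255,-0.014,-0.004,-0.001,0.0,-0.0,-6.9],[255,-0.014,-0.006,-0.001,0.0,-0.0,-6.9],[255,-0.013,-0.007,-0.0,0.0,-0.0,-6.9]]
```

>>> servo_tool --commands '[[[255,0,0,0,0,0,0],[255,0,0,0,0,0,0],[255,0,0,0,0,0,0]]]'

```text
clock: 2.2
position: [452.0, -217.9, 10.8]
ee_rot: [0.07, 0.998, -0.0, 0.003]
contact_force: [-0.3, 0.3, 7.7]
gripper_width: 21.5
grasp_force: 59.0
```

```bash
python3 -c "
from h import *
st();
d=shot('side','s2.png')
from ov import *
b=crop(d,290,90,130,130,4.5);cv2.imwrite('pics/s2o.png',b)"
```

```text
t 2.2 p [ 452.  -217.9   10.8] yaw 172.0 F [-0.3  0.3  7.7] w 21.5 f 59.0 j6 -1.59
```

View pics/s2o.png

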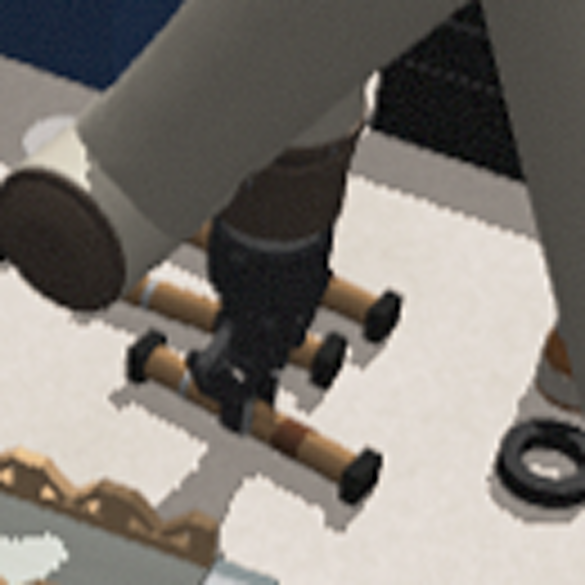

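>>> servo_tool --commands '[[[255,0,0,-0.01,0,0,0],[255,0,0,-0.02,0,0,0],[255,0.002,0.001,-0.03,0,0,0],[255,0.003,0.001,-0.035,0,0,0],[255,0.003,0.001,-0.035,0,0,0],[255,0,0,0,0,0,0],[255,0,0,0,0,0,0]]]'

```text
clock: 2.83
position: [443.9, -213.3, 141.7]
ee_rot: [0.07, 0.998, -0.0, 0.004]
contact_force: [-0.3, 0.5, -1.8]
gripper_width: 21.7
grasp_force: 58.9
```

```bash
python3 -c "
from h import *
st();
p,R=plan([555,-20,150],-84.7,255,15)"
```

```text
t 2.8 p [ 443.9 -213.3  141.7] yaw 171.9 F [-0.3  0.5 -1.8] w 21.7 f 58.9 j6 -1.59
from [ 443.9 -213.3  141.7] max mm 15.652475842498529 turn/row 6.891165582727783
[[255,-0.006,0.014,-0.001,-0.0,0.0,-6.9],[255,-0.007,0.013,-0.0,-0.0,0.0,-6.9],[255,-0.008,0.012,-0.001,-0.0,0.0,-6.9],[255,-0.01,0.011,-0.0,-0.0,0.0,-6.9],[255,-0.012,0.01,-0.001,-0.0,0.0,-6.9],[255,-0.012,0.008,-0.0,-0.0,0.0,-6.9],[255,-0.013,0.007,-0.001,-0.0,0.0,-6.9],[255,-0.014,0.005,-0.0,-0.0,0.0,-6.9],[255,-0.015,0.003,-0.001,-0.0,0.0,-6.9],[255,-0.014,0.001,-0.0,-0.0,0.0,-6.9],[255,-0.015,0.0,-0.001,-0.0,0.0,-6.9],[255,-0.015,-0.002,-0.0,-0.0,0.0,-6.9],[255,-0.014,-0.004,-0.001,-0.0,0.0,-6.9],[255,-0.014,-0.005,-0.0,-0.0,0.0,-6.9],[255,-0.013,-0.007,-0.001,-0.0,0.0,-6.9]]
```

>>> servo_tool --commands '[[[255,-0.006,0.014,0,0,0,-6.9],[255,-0.007,0.013,-0.001,0,0,-6.9],[255,-0.008,0.012,0,0,0,-6.9],[255,-0.01,0.011,-0.001,0,0,-6.9],[255,-0.012,0.01,0,0,0,-6.9],[255,-0.012,0.008,-0.001,0,0,-6.9],[255,-0.013,0.007,0,0,0,-6.9],[255,-0.014,0.005,-0.001,0,0,-6.9],[255,-0.015,0.003,0,0,0,-6.9],[255,-0.014,0.001,-0.001,0,0,-6.9]]]'

```text
clock: 3.67
position: [516.1, -84.2, 142.1]
ee_rot: [-0.51, 0.86, 0.001, -0.001]
contact_force: [-0.7, -0.4, -1.7]
gripper_width: 21.4
grasp_force: 58.9
```

>>> servo_tool --commands '[[[255,-0.015,0,0,0,0,-6.9],[255,-0.015,-0.002,0,0,0,-6.9],[255,-0.014,-0.004,0,0,0,-6.9],[255,-0.014,-0.005,0,0,0,-6.9],[255,-0.013,-0.007,0,0,0,-6.9],[255,0,0,0,0,0,0],[255,0,0,0,0,0,0],[255,0,0,0,0,0,0]]]'

```text
clock: 4.33
position: [552.7, -20.7, 142.5]
ee_rot: [0.739, -0.674, -0.001, 0.001]
contact_force: [-0.3, 0.7, -1.2]
gripper_width: 21.6
grasp_force: 58.9
```

```bash
python3 -c "
from h import *
st();
p,R=plan([554.5,-20,90],-84.7,255,3)
from ov import *
ims=[]
for n,x0,y0 in(('top',235,130),('side',200,90)):
    d=shot(n,n+'3.png');b=crop(d,x0,y0,133,150,3);overlay(b,d,3,x0,y0,[(512,-287.3,1.5),(499.2,-357.2,-5.3)]);ims.append(b)
cv2.imwrite('pics/p3.png',np.hstack(ims))"
```

```text
t 4.3 p [552.7 -20.7 142.5] yaw -84.7 F [-0.3  0.7 -1.2] w 21.6 f 58.9 j6 -0.16
from [552.7 -20.7 142.5] max mm 18.0 turn/row 0.04755364004942062
[[255,-0.0,-0.001,0.017,0.0,-0.0,0.0],[255,-0.0,-0.0,0.018,0.0,-0.0,0.0],[255,-0.001,-0.001,0.017,0.0,-0.0,0.0]]
```

View pics/p3.png

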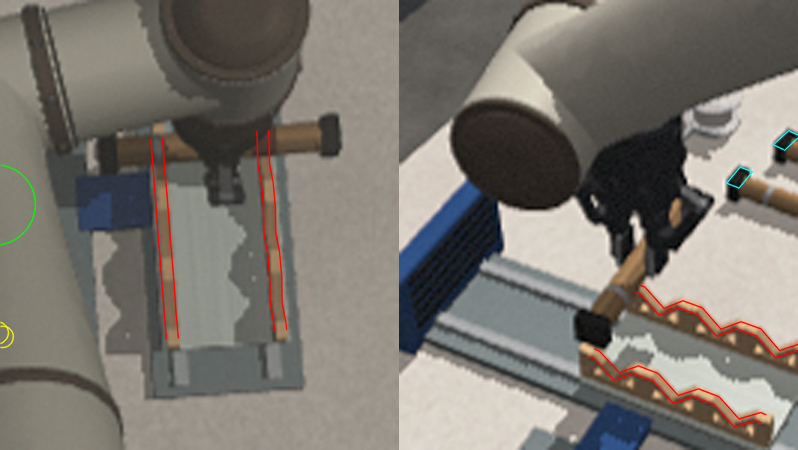

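```bash
python3 -c "
from h import *
t=cams.get_image('top');print(at(t,307.7,177.7,147),at(t,235+108/3,130+152/3,150),at(t,235+328/3,130+134/3,150))
s=cams.get_image('side')
P=lambda z:None
o,r=ray(t,307.7,177.7)
for z in (135,142,149,156): print(z,(proj(s,at(t,271,180.7,z))-[200,90])*3+[399,0],(proj(s,at(t,344.3,174.7,z))-[200,90])*3+[399,0])
"
```

```text
[552.41500747 -23.59131912 147.        ] [543.43692469  62.95766235 150.        ] [ 560.22396442 -109.75779787  150.        ]
135 [589.48364648 336.7925576 ] [681.50506029 209.15241751]
142 [590.74874676 331.65577682] [682.57707424 204.57503769]
149 [592.02711425 326.46512615] [683.66051829 199.94885255]
156 [593.31895877 321.21975373] [684.75557625 195.27307734]
```

>>> servo_tool --commands '[[[255,0,-0.001,0.018,0,0,0],[255,0,0,0.018,0,0,0],[255,0,0,0.018,0,0,0],[255,0,0,0.012,0,0,0],[255,0,0,0.009,0,0,0],[255,0,0,0.005,0,0,0],[255,0,0,0.003,0,0,0],[255,0,0,0,0,0,0],[255,0,0,0,0,0,0]]]'

```text
clock: 5.28
position: [555.2, -20.2, 60.9]
ee_rot: [0.74, -0.673, 0.0, -0.0]
contact_force: [-0.3, 0.1, -1.4]
gripper_width: 21.5
grasp_force: 58.9
```

>>> servo_tool --commands '[[[255,0,0,0.002,0,0,0],[255,0,0,0.002,0,0,0],[255,0,0,0.001,0,0,0],[255,0,0,0,0,0,0],[255,0,0,0,0,0,0]]]'

```text
clock: 5.7
position: [557.3, -19.8, 56.9]
ee_rot: [0.74, -0.672, 0.002, -0.002]
contact_force: [4.3, -0.4, 6.4]
gripper_width: 21.5
grasp_force: 59.6
```

>>> servo_tool --commands '[[[120,0,0,0,0,0,0],[120,0,0,0,0,0,0],[120,0,0,0,0,0,0],[120,0,0,-0.015,0,0,0],[120,0,0,-0.03,0,0,0],[120,0,0,-0.03,0,0,0],[120,0,0,-0.03,0,0,0],[100,0,0,0,0,0,0]]]'

```text
clock: 6.37
position: [557.5, -20.1, 166.0]
ee_rot: [0.74, -0.672, 0.003, -0.003]
contact_force: [0.6, -0.5, 0.7]
gripper_width: 51.7
grasp_force: 0.0
```

```bash
python3 -c "
from h import *
st();
p,R=plan([512,-287.3,130],1.5,100,13)"
```

```text
t 6.4 p [557.5 -20.1 166. ] yaw -84.5 F [ 0.6 -0.5  0.7] w 51.7 f 0.0 j6 -0.16
from [557.5 -20.1 166. ] max mm 21.931712199461312 turn/row 6.6143243088510735
[[100,0.02,0.005,0.003,-0.0,-0.0,-6.6],[100,0.019,0.008,0.002,-0.0,-0.0,-6.6],[100,0.019,0.01,0.003,-0.0,-0.0,-6.6],[100,0.017,0.012,0.003,-0.0,-0.0,-6.6],[100,0.015,0.014,0.003,-0.0,-0.0,-6.6],[100,0.014,0.016,0.002,-0.0,-0.0,-6.6],[100,0.012,0.017,0.003,-0.0,-0.0,-6.6],[100,0.01,0.018,0.003,-0.0,-0.0,-6.6],[100,0.008,0.019,0.003,-0.0,-0.0,-6.6],[100,0.006,0.021,0.002,-0.0,-0.0,-6.6],[100,0.003,0.02,0.003,-0.0,-0.0,-6.6],[100,0.001,0.021,0.003,-0.0,-0.0,-6.6],[100,-0.002,0.021,0.002,-0.0,-0.0,-6.6]]
```

>>> servo_tool --commands '[[[100,0.02,0.005,0.003,0,0,-6.6],[100,0.019,0.008,0.002,0,0,-6.6],[100,0.019,0.01,0.003,0,0,-6.6],[100,0.017,0.012,0.003,0,0,-6.6],[100,0.015,0.014,0.003,0,0,-6.6],[100,0.014,0.016,0.002,0,0,-6.6],[100,0.012,0.017,0.003,0,0,-6.6],[100,0.01,0.018,0.003,0,0,-6.6],[100,0.008,0.019,0.003,0,0,-6.6],[100,0.006,0.02,0.002,0,0,-6.6]]]'

```text
clock: 7.2
position: [518.2, -226.0, 131.9]
ee_rot: [0.987, -0.159, -0.002, -0.0]
contact_force: [-0.3, -0.4, -0.2]
gripper_width: 51.9
grasp_force: 0.0
```

>>> servo_tool --commands '[[[100,0.003,0.02,0.003,0,0,-6.6],[100,0.001,0.021,0.003,0,0,-6.6],[100,-0.002,0.021,0.002,0,0,-6.6],[100,0,0,0,0,0,0],[100,0,0,0,0,0,0]]]'

```text
clock: 7.62
position: [507.6, -287.2, 124.0]
ee_rot: [1.0, 0.009, -0.001, -0.001]
contact_force: [-0.9, 0.7, -0.3]
gripper_width: 52.2
grasp_force: 0.0
```

```bash
python3 -c "
from h import *
st();
p,R=plan([512,-287.3,5],1.5,100,6)
from ov import *
ims=[]
for n,x0,y0,w,h,k in(('top',265,120,180,140,2),('side',190,120,220,140,2)):
    d=shot(n,n+'4.png');b=crop(d,x0,y0,w,h,k);overlay(b,d,k,x0,y0,[(512,-287.3,1.5),(499.2,-357.2,-5.3)]);ims.append(b)
cv2.imwrite('pics/p4.png',np.hstack(ims))"
```

```text
t 7.6 p [ 507.6 -287.2  124. ] yaw 1.0 F [-0.9  0.7 -0.3] w 52.2 f 0.0 j6 1.83
from [ 507.6 -287.2  124. ] max mm 20.024984394500784 turn/row 0.08599852661250275
[[100,0.001,0.0,0.02,-0.0,0.0,-0.1],[100,0.001,0.0,0.02,-0.0,0.0,-0.1],[100,0.0,0.0,0.02,-0.0,0.0,-0.1],[100,0.001,0.0,0.019,-0.0,0.0,-0.1],[100,0.001,0.0,0.02,-0.0,0.0,-0.1],[100,0.001,0.0,0.02,-0.0,0.0,-0.1]]
```

View pics/p4.png

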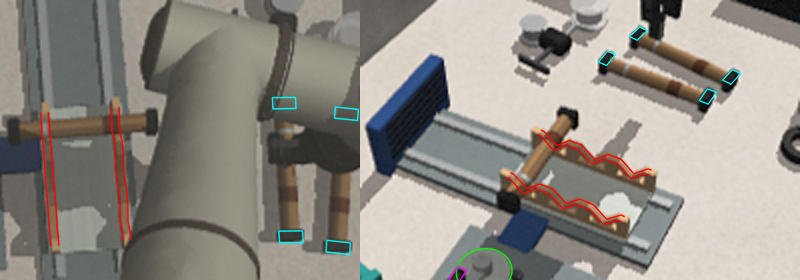

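>>> servo_tool --commands '[[[100,0.001,0,0.022,0,0,0],[100,0.001,0,0.022,0,0,0],[100,0.001,0,0.022,0,0,0],[100,0.001,0,0.022,0,0,0],[100,0,0,0.02,0,0,0],[100,0,0,0.008,0,0,0],[255,0,0,0,0,0,0],[255,0,0,0,0,0,0],[255,0,0,0,0,0,0],[255,0,0,0,0,0,0]]]'

```text
clock: 8.55
position: [513.9, -286.8, 10.7]
ee_rot: [1.0, 0.011, 0.001, 0.0]
contact_force: [-0.2, -0.2, -0.6]
gripper_width: 22.1
grasp_force: 58.8
```

>>> servo_tool --commands '[[[255,0,0,0,0,0,0],[255,0,0,0,0,0,0],[255,0,0,-0.01,0,0,0],[255,0,0,-0.02,0,0,0],[255,0,0,-0.035,0,0,0],[255,0,0,-0.035,0,0,0],[255,0,0,-0.035,0,0,0],[255,0,0,0,0,0,0],[255,0,0,0,0,0,0]]]'

```text
clock: 9.3
position: [514.2, -287.2, 147.7]
ee_rot: [1.0, 0.011, 0.003, 0.001]
contact_force: [0.4, 0.9, -1.9]
gripper_width: 21.8
grasp_force: 58.9
```

```bash
python3 -c "
from h import *
st();
p,R=plan([497,-25,145],-84.7,255,15)"
```

```text
t 9.3 p [ 514.2 -287.2  147.7] yaw 1.2 F [ 0.4  0.9 -1.9] w 21.8 f 58.9 j6 1.83
from [ 514.2 -287.2  147.7] max mm 18.384776310850235 turn/row 5.728243410517799
[[255,-0.001,-0.017,0.0,-0.0,-0.0,5.7],[255,-0.002,-0.018,0.0,-0.0,-0.0,5.7],[255,-0.005,-0.017,0.0,-0.0,-0.0,5.7],[255,-0.005,-0.016,0.001,-0.0,-0.0,5.7],[255,-0.008,-0.016,-0.0,-0.0,-0.0,5.7],[255,-0.009,-0.015,-0.0,-0.0,-0.0,5.7],[255,-0.01,-0.014,0.0,-0.0,-0.0,5.7],[255,-0.012,-0.013,0.0,-0.0,-0.0,5.7],[255,-0.013,-0.012,0.0,-0.0,-0.0,5.7],[255,-0.014,-0.01,0.0,-0.0,-0.0,5.7],[255,-0.016,-0.009,0.001,-0.0,-0.0,5.7],[255,-0.015,-0.007,-0.0,-0.0,-0.0,5.7],[255,-0.017,-0.006,-0.0,-0.0,-0.0,5.7],[255,-0.017,-0.004,0.0,-0.0,-0.0,5.7],[255,-0.017,-0.002,0.0,-0.0,-0.0,5.7]]
```

>>> servo_tool --commands '[[[255,-0.001,-0.017,0,0,0,5.7],[255,-0.002,-0.018,0,0,0,5.7],[255,-0.005,-0.017,0,0,0,5.7],[255,-0.005,-0.016,0,0,0,5.7],[255,-0.008,-0.016,0,0,0,5.7],[255,-0.009,-0.015,0,0,0,5.7],[255,-0.01,-0.014,0,0,0,5.7],[255,-0.012,-0.013,0,0,0,5.7],[255,-0.013,-0.012,0,0,0,5.7],[255,-0.014,-0.01,0,0,0,5.7]]]'

```text
clock: 10.13
position: [500.3, -111.5, 143.0]
ee_rot: [0.883, -0.47, -0.002, 0.001]
contact_force: [0.8, 0.1, -2.3]
gripper_width: 21.7
grasp_force: 59.0
```

>>> servo_tool --commands '[[[255,-0.016,-0.009,0,0,0,5.7],[255,-0.016,-0.007,0,0,0,5.7],[255,-0.017,-0.006,0,0,0,5.7],[255,-0.017,-0.004,0,0,0,5.7],[255,-0.017,-0.002,0,0,0,5.7],[255,0,0,0,0,0,0],[255,0,0,0,0,0,0],[255,0,0,0,0,0,0]]]'

```text
clock: 10.8
position: [494.3, -24.6, 143.6]
ee_rot: [0.742, -0.67, -0.001, 0.001]
contact_force: [-0.1, -0.1, -0.9]
gripper_width: 21.5
grasp_force: 59.0
```

```bash
python3 -c "
from h import *
st();
p,R=plan([497,-25,65],-84.7,255,5)"
```

```text
t 10.8 p [494.3 -24.6 143.6] yaw -84.2 F [-0.1 -0.1 -0.9] w 21.5 f 59.0 j6 -0.18
from [494.3 -24.6 143.6] max mm 16.031219541881395 turn/row 0.10485724771251545
[[255,0.0,-0.001,0.016,0.0,-0.0,0.1],[255,0.0,-0.0,0.015,0.0,-0.0,0.1],[255,0.0,-0.001,0.016,0.0,-0.0,0.1],[255,0.001,-0.0,0.016,0.0,-0.0,0.1],[255,-0.0,-0.001,0.016,0.0,-0.0,0.1]]
```

>>> servo_tool --commands '[[[255,0,-0.001,0.018,0,0,0.5],[255,0,-0.001,0.02,0,0,0],[255,0,0,0.02,0,0,0],[255,0,0,0.014,0,0,0],[255,0,0,0.006,0,0,0],[255,0,0,0.004,0,0,0],[255,0,0,0.003,0,0,0],[255,0,0,0.002,0,0,0],[255,0,0,0,0,0,0],[255,0,0,0,0,0,0]]]'

```text
clock: 11.63
position: [497.4, -24.0, 57.9]
ee_rot: [0.739, -0.674, 0.0, -0.001]
contact_force: [0.3, -0.6, -0.8]
gripper_width: 21.7
grasp_force: 59.0
```

>>> servo_tool --commands '[[[255,0,0,0.002,0,0,0],[255,0,0,0.001,0,0,0],[255,0,0,0,0,0,0],[255,0,0,0,0,0,0]]]'

```text
clock: 11.97
position: [497.9, -23.8, 56.3]
ee_rot: [0.739, -0.674, 0.001, -0.001]
contact_force: [-3.6, 0.7, 9.6]
gripper_width: 21.5
grasp_force: 60.3
```

Seated. I'll release to a limited opening and lift.

>>> servo_tool --commands '[[[125,0,0,0,0,0,0],[125,0,0,0,0,0,0],[125,0,0,0,0,0,0],[125,0,0,-0.015,0,0,0],[125,0,0,-0.03,0,0,0],[125,0,0,-0.03,0,0,0],[125,0,0,-0.03,0,0,0],[100,0,0,0,0,0,0]]]'

```text
clock: 12.63
position: [500.9, -23.5, 165.3]
ee_rot: [0.739, -0.673, 0.004, -0.005]
contact_force: [0.4, -0.2, 0.0]
gripper_width: 51.9
grasp_force: 0.0
```

```bash
python3 -c "
from h import *
st();
p,R=plan([502,-357.2,125],-5.3,100,14)"
```

```text
t 12.6 p [500.9 -23.5 165.3] yaw -84.7 F [ 0.4 -0.2  0. ] w 51.9 f 0.0 j6 -0.19
from [500.9 -23.5 165.3] max mm 24.392621835300936 turn/row 5.669209976707154
[[100,0.024,0.002,0.003,-0.0,-0.0,-5.7],[100,0.023,0.005,0.003,-0.0,-0.0,-5.7],[100,0.023,0.007,0.003,-0.0,-0.0,-5.7],[100,0.022,0.009,0.002,-0.0,-0.0,-5.7],[100,0.021,0.011,0.003,-0.0,-0.0,-5.7],[100,0.02,0.013,0.003,-0.0,-0.0,-5.7],[100,0.018,0.015,0.003,-0.0,-0.0,-5.7],[100,0.017,0.017,0.003,-0.0,-0.0,-5.7],[100,0.015,0.019,0.003,-0.0,-0.0,-5.7],[100,0.013,0.02,0.003,-0.0,-0.0,-5.7],[100,0.012,0.021,0.002,-0.0,-0.0,-5.7],[100,0.009,0.022,0.003,-0.0,-0.0,-5.7],[100,0.006,0.023,0.003,-0.0,-0.0,-5.7],[100,0.005,0.023,0.003,-0.0,-0.0,-5.7]]
```

>>> servo_tool --commands '[[[100,0.024,0.002,0.003,0,0,-5.7],[100,0.023,0.005,0.003,0,0,-5.7],[100,0.023,0.007,0.003,0,0,-5.7],[100,0.022,0.009,0.002,0,0,-5.7],[100,0.021,0.011,0.003,0,0,-5.7],[100,0.02,0.013,0.003,0,0,-5.7],[100,0.018,0.015,0.003,0,0,-5.7],[100,0.017,0.017,0.003,0,0,-5.7],[100,0.015,0.019,0.003,0,0,-5.7],[100,0.013,0.02,0.003,0,0,-5.7]]]'

```text
clock: 13.47
position: [496.2, -263.7, 129.7]
ee_rot: [0.971, -0.237, -0.0, -0.0]
contact_force: [-0.4, -0.5, 0.5]
gripper_width: 51.8
grasp_force: 0.0
```

>>> servo_tool --commands '[[[100,0.012,0.021,0.002,0,0,-5.7],[100,0.009,0.022,0.003,0,0,-5.7],[100,0.006,0.023,0.003,0,0,-5.7],[100,0.005,0.023,0.003,0,0,-5.7],[100,0,0,0,0,0,0],[100,0,0,0,0,0,0]]]'

```text
clock: 13.97
position: [496.7, -358.5, 118.2]
ee_rot: [0.999, -0.045, -0.001, -0.0]
contact_force: [-1.3, 0.1, -0.9]
gripper_width: 52.0
grasp_force: 0.0
```

```bash
python3 -c "
from h import *
st();
p,R=plan([499.2,-357.2,9],-5.3,100,6)
from ov import *
ims=[]
for n,x0,y0,w,h,k in(('top',265,120,180,140,2),('side',190,120,220,140,2)):
    d=shot(n,n+'5.png');b=crop(d,x0,y0,w,h,k);overlay(b,d,k,x0,y0,[(499.2,-357.2,-5.3)],M=M+[3,0]);ims.append(b)
cv2.imwrite('pics/p5.png',np.hstack(ims))"
```

```text
t 14.0 p [ 496.7 -358.5  118.2] yaw -5.1 F [-1.3  0.1 -0.9] w 52.0 f 0.0 j6 1.84
from [ 496.7 -358.5  118.2] max mm 19.026297590440446 turn/row 0.030060672750839488
[[100,0.0,-0.0,0.018,-0.0,0.0,0.0],[100,0.001,-0.0,0.018,-0.0,0.0,0.0],[100,0.0,-0.001,0.019,-0.0,0.0,0.0],[100,0.001,0.0,0.018,-0.0,0.0,0.0],[100,0.0,-0.0,0.018,-0.0,0.0,0.0],[100,0.001,-0.0,0.018,-0.0,0.0,0.0]]
```

View pics/p5.png

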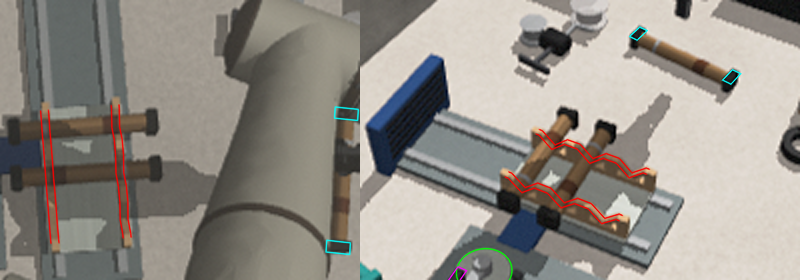

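Two rods are seated, in the far and middle saddles. The third is still where it was, matching its overlay at side px (633,35) and (730,77). Grasping it now.

>>> servo_tool --commands '[[[100,0.001,0,0.022,0,0,0],[100,0,0,0.022,0,0,0],[100,0.001,-0.001,0.022,0,0,0],[100,0,0,0.022,0,0,0],[100,0,0,0.015,0,0,0],[100,0,0,0.007,0,0,0],[255,0,0,0,0,0,0],[255,0,0,0,0,0,0],[255,0,0,0,0,0,0],[255,0,0,0,0,0,0]]]'

```text
clock: 14.9
position: [500.2, -357.0, 10.7]
ee_rot: [0.999, -0.043, 0.001, 0.0]
contact_force: [-0.1, 1.0, 2.2]
gripper_width: 21.4
grasp_force: 59.0
```

>>> servo_tool --commands '[[[255,0,0,0,0,0,0],[255,0,0,0,0,0,0],[255,0,0,-0.01,0,0,0],[255,0,0,-0.02,0,0,0],[255,0,0,-0.035,0,0,0],[255,0,0,-0.035,0,0,0],[255,0,0,-0.035,0,0,0],[255,0,0,0,0,0,0],[255,0,0,0,0,0,0]]]'

```text
clock: 15.65
position: [500.3, -357.5, 147.6]
ee_rot: [0.999, -0.043, 0.003, 0.001]
contact_force: [-1.4, -0.3, -2.2]
gripper_width: 21.8
grasp_force: 59.0
```

```bash
python3 -c "
from h import *
st();
p,R=plan([438,-30,145],-84.7,255,17)"
```

```text
t 15.7 p [ 500.3 -357.5  147.6] yaw -5.0 F [-1.4 -0.3 -2.2] w 21.8 f 59.0 j6 1.84
from [ 500.3 -357.5  147.6] max mm 20.124611797498105 turn/row 4.689552496585179
[[255,-0.005,-0.019,0.0,-0.0,-0.0,4.7],[255,-0.007,-0.018,0.0,-0.0,-0.0,4.7],[255,-0.009,-0.018,0.0,-0.0,-0.0,4.7],[255,-0.009,-0.017,0.0,-0.0,-0.0,4.7],[255,-0.011,-0.016,0.0,-0.0,-0.0,4.7],[255,-0.013,-0.015,0.001,-0.0,-0.0,4.7],[255,-0.013,-0.014,-0.0,-0.0,-0.0,4.7],[255,-0.015,-0.013,-0.0,-0.0,-0.0,4.7],[255,-0.016,-0.012,-0.0,-0.0,-0.0,4.7],[255,-0.017,-0.01,-0.0,-0.0,-0.0,4.7],[255,-0.017,-0.009,-0.0,-0.0,-0.0,4.7],[255,-0.018,-0.008,0.0,-0.0,-0.0,4.7],[255,-0.019,-0.006,0.0,-0.0,-0.0,4.7],[255,-0.019,-0.004,0.0,-0.0,-0.0,4.7],[255,-0.019,-0.003,0.0,-0.0,-0.0,4.7],[255,-0.02,-0.001,0.0,-0.0,-0.0,4.7],[255,-0.02,-0.0,0.001,-0.0,-0.0,4.7]]
```

>>> servo_tool --commands '[[[255,-0.005,-0.019,0,0,0,4.7],[255,-0.007,-0.018,0,0,0,4.7],[255,-0.009,-0.018,0,0,0,4.7],[255,-0.009,-0.017,0,0,0,4.7],[255,-0.011,-0.016,0,0,0,4.7],[255,-0.013,-0.015,0,0,0,4.7],[255,-0.013,-0.014,0,0,0,4.7],[255,-0.015,-0.013,0,0,0,4.7],[255,-0.016,-0.012,0,0,0,4.7],[255,-0.017,-0.01,0,0,0,4.7]]]'

```text
clock: 16.48
position: [460.4, -163.3, 142.8]
ee_rot: [0.898, -0.44, -0.002, 0.001]
contact_force: [0.2, -0.1, -1.1]
gripper_width: 21.6
grasp_force: 59.0
```

>>> servo_tool --commands '[[[255,-0.017,-0.009,0,0,0,4.7],[255,-0.018,-0.008,0,0,0,4.7],[255,-0.019,-0.006,0,0,0,4.7],[255,-0.019,-0.004,0,0,0,4.7],[255,-0.019,-0.003,0,0,0,4.7],[255,-0.02,-0.001,0,0,0,4.7],[255,-0.02,0,0,0,0,4.7],[255,0,0,0,0,0,0],[255,0,0,0,0,0,0],[255,0,0,0,0,0,0]]]'

```text
clock: 17.32
position: [436.0, -29.5, 143.6]
ee_rot: [0.738, -0.674, -0.001, 0.001]
contact_force: [0.5, -0.4, -1.5]
gripper_width: 21.6
grasp_force: 59.0
```

```bash
python3 -c "
from h import *
st();
p,R=plan([437.5,-30,60],-84.7,255,5)"
```

```text
t 17.3 p [436.  -29.5 143.6] yaw -84.8 F [ 0.5 -0.4 -1.5] w 21.6 f 59.0 j6 -0.22
from [436.  -29.5 143.6] max mm 17.029386365926403 turn/row 0.032831036465636086
[[255,0.0,-0.0,0.017,0.0,-0.0,-0.0],[255,0.0,-0.001,0.016,0.0,-0.0,-0.0],[255,0.0,0.0,0.017,0.0,-0.0,-0.0],[255,0.001,-0.0,0.017,0.0,-0.0,-0.0],[255,-0.0,-0.001,0.017,0.0,-0.0,-0.0]]
```

>>> servo_tool --commands '[[[255,0,-0.001,0.018,0,0,0],[255,0,0,0.02,0,0,0],[255,0,0,0.02,0,0,0],[255,0,0,0.014,0,0,0],[255,0,0,0.007,0,0,0],[255,0,0,0.004,0,0,0],[255,0,0,0.003,0,0,0],[255,0,0,0.002,0,0,0],[255,0,0,0,0,0,0],[255,0,0,0,0,0,0]]]'

```text
clock: 18.15
position: [438.1, -29.0, 56.9]
ee_rot: [0.738, -0.675, 0.0, -0.001]
contact_force: [0.1, -0.3, -0.4]
gripper_width: 21.3
grasp_force: 59.1
```

>>> servo_tool --commands '[[[255,0,0,0.001,0,0,0],[255,0,0,0,0,0,0],[255,0,0,0,0,0,0]]]'

```text
clock: 18.4
position: [438.0, -29.0, 56.5]
ee_rot: [0.738, -0.675, 0.0, -0.0]
contact_force: [-2.7, -0.1, 4.9]
gripper_width: 21.4
grasp_force: 60.0
```

>>> servo_tool --commands '[[[125,0,0,0,0,0,0],[125,0,0,0,0,0,0],[125,0,0,0,0,0,0],[125,0,0,-0.015,0,0,0],[125,0,0,-0.03,0,0,0],[125,0,0,-0.03,0,0,0],[125,0,0,-0.03,0,0,0],[255,0,0,0,0,0,0]]]'

```text
clock: 19.07
position: [441.7, -28.3, 166.1]
ee_rot: [0.739, -0.674, 0.004, -0.005]
contact_force: [1.3, 0.0, 0.5]
gripper_width: 32.6
grasp_force: 0.0
```

```bash
python3 -c "
from h import *
from ov import *
st();t=AX+R(YAW)@[-79,0];print(t)
p,Q=plan([*t,130],-84.7,255,8);plan([*t,60],-84.7,255,4,pos=p,rot=Q)
"
```

```text
t 19.1 p [441.7 -28.3 166.1] yaw -84.8 F [1.3 0.  0.5] w 32.6 f 0.0 j6 -0.22
[440.33774884 157.70272359]
from [441.7 -28.3 166.1] max mm 24.596747752497684 turn/row 0.09211182994389272
[[255,-0.023,-0.002,0.005,-0.1,0.0,-0.0],[255,-0.023,-0.002,0.004,-0.1,0.0,-0.0],[255,-0.024,-0.002,0.005,-0.1,0.0,-0.0],[255,-0.023,-0.002,0.004,-0.1,0.0,-0.0],[255,-0.023,-0.002,0.005,-0.1,0.0,-0.0],[255,-0.023,-0.002,0.004,-0.1,0.0,-0.0],[255,-0.023,-0.001,0.005,-0.1,0.0,-0.0],[255,-0.023,-0.002,0.004,-0.1,0.0,-0.0]]
from [440.  157.3 130.3] max mm 18.0 turn/row 0.025407414804314875
[[255,-0.0,-0.0,0.018,0.0,0.0,-0.0],[255,-0.0,-0.0,0.017,0.0,0.0,-0.0],[255,-0.0,-0.0,0.018,0.0,0.0,-0.0],[255,-0.0,-0.0,0.017,0.0,0.0,-0.0]]
```

>>> servo_tool --commands '[[[255,-0.023,-0.002,0.005,0,0,0],[255,-0.023,-0.002,0.004,0,0,0],[255,-0.024,-0.002,0.005,0,0,0],[255,-0.023,-0.002,0.004,0,0,0],[255,-0.023,-0.002,0.005,0,0,0],[255,-0.023,-0.002,0.004,0,0,0],[255,-0.023,-0.001,0.005,0,0,0],[255,-0.023,-0.002,0.004,0,0,0],[255,0,0,0,0,0,0],[255,0,0,0,0,0,0]]]'

```text
clock: 19.9
position: [435.9, 157.4, 123.9]
ee_rot: [0.739, -0.674, -0.0, 0.0]
contact_force: [-0.8, -0.4, 0.3]
gripper_width: -0.0
grasp_force: 0.0
```

```bash
python3 -c "
from h import *
from ov import *
st();t=AX+R(YAW)@[-79,0];print(t)
p,Q=plan([*t,62],-84.7,255,6)
ims=[]
for n,x0,y0,w,h,k in(('top',210,120,130,140,3),('side',200,160,130,140,3)):
    d=shot(n,n+'6.png');b=crop(d,x0,y0,w,h,k);overlay(b,d,k,x0,y0,[],M=M+[3,1]);ims.append(b)
cv2.imwrite('pics/p6.png',np.hstack(ims))
"
```

```text
t 19.9 p [435.9 157.4 123.9] yaw -84.7 F [-0.8 -0.4  0.3] w -0.0 f 0.0 j6 -0.61
[440.33774884 157.70272359]
from [435.9 157.4 123.9] max mm 11.045361017187261 turn/row 0.010307237766752594
[[255,0.0,-0.001,0.01,0.0,-0.0,-0.0],[255,0.0,-0.001,0.011,0.0,-0.0,-0.0],[255,0.0,-0.0,0.01,0.0,-0.0,-0.0],[255,0.0,-0.001,0.01,0.0,-0.0,-0.0],[255,0.0,-0.001,0.011,0.0,-0.0,-0.0],[255,0.0,-0.001,0.01,0.0,-0.0,-0.0]]
```

View pics/p6.png

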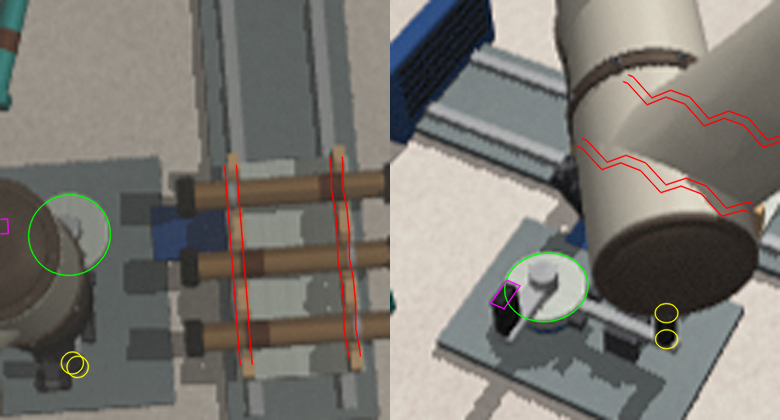

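>>> servo_tool --commands '[[[255,0,-0.001,0.012,0,0,0],[255,0,-0.001,0.014,0,0,0],[255,0,-0.001,0.014,0,0,0],[255,0,0,0.012,0,0,0],[255,0,0,0.008,0,0,0],[255,0,0,0,0,0,0],[255,0,0,0,0,0,0]]]'

```text
clock: 20.58
position: [439.1, 156.3, 64.4]
ee_rot: [0.738, -0.675, 0.0, 0.0]
contact_force: [0.5, 0.5, 0.6]
gripper_width: -0.1
grasp_force: 0.0
```

>>> servo_tool --commands '[[[255,0,0.004,0,0,0,0],[255,0,0.004,0,0,0,0],[255,0,0.004,0,0,0,0],[255,0,0.004,0,0,0,0],[255,0,0.004,0,0,0,0],[255,0,0.004,0,0,0,0],[255,0,0.004,0,0,0,0],[255,0,0.004,0,0,0,0],[255,0,0,0,0,0,0],[255,0,0,0,0,0,0]]]'

```text
clock: 21.42
position: [407.4, 154.4, 64.6]
ee_rot: [0.738, -0.675, 0.0, -0.001]
contact_force: [2.4, -0.2, 2.0]
gripper_width: 0.1
grasp_force: 1.1
```

>>> servo_tool --commands '[[[255,0,0.002,0,0,0,0],[255,0,0.002,0,0,0,0],[255,0,0.002,0,0,0,0],[255,0,0,0,0,0,0]]]'

```text
clock: 21.75
position: [406.7, 155.7, 65.4]
ee_rot: [0.739, -0.674, 0.002, -0.006]
contact_force: [19.7, -5.5, -8.2]
gripper_width: -0.4
grasp_force: 9.2
```

```bash
python3 -c "
from h import *
p,Q=plan([409,155.7,130],-84.7,255,3)
plan([481,207,130],-84.7,255,4,pos=p,rot=Q)
"
```

```text
from [406.7 155.7  65.4] max mm 22.02271554554524 turn/row 0.22995071417330284
[[255,-0.0,-0.001,-0.022,-0.2,0.1,0.0],[255,-0.0,-0.001,-0.021,-0.2,0.1,0.0],[255,0.0,-0.001,-0.022,-0.2,0.1,0.0]]
from [409.2 155.7 130.4] max mm 21.954498400100146 turn/row 0.02248515444415083
[[255,-0.011,-0.019,0.0,-0.0,-0.0,0.0],[255,-0.011,-0.019,0.0,-0.0,-0.0,0.0],[255,-0.011,-0.019,0.0,-0.0,-0.0,0.0],[255,-0.011,-0.019,0.0,-0.0,-0.0,0.0]]
```

>>> servo_tool --commands '[[[255,0,-0.006,0,0,0,0],[255,0,-0.002,-0.02,0,0,0],[255,0,0,-0.022,0,0,0],[255,0,0,-0.022,0,0,0],[255,-0.011,-0.018,0,0,0,0],[255,-0.011,-0.018,0,0,0,0],[255,-0.011,-0.018,0,0,0,0],[255,-0.011,-0.018,0,0,0,0],[255,0,0,0,0,0,0],[255,0,0,0,0,0,0]]]'

```text
clock: 22.58
position: [476.1, 204.2, 127.1]
ee_rot: [0.738, -0.675, -0.001, 0.002]
contact_force: [-0.7, -0.1, 0.6]
gripper_width: 0.1
grasp_force: 0.0
```

```bash
cat > pl.py <<'E'
from h import *
from ov import *
st()
d=shot('top','t7.png');e=shot('side','s7.png')
ims=[]
for n,f,x0,y0,w,h,k in(('top',d,200,130,130,140,3),('side',e,200,160,130,140,3)):
    b=crop(f,x0,y0,w,h,k);overlay(b,f,k,x0,y0,[],M=M+[3,1]);ims.append(b)
cv2.imwrite('pics/p7.png',np.hstack(ims))
plan([483,207,70],-84.7,255,5)
E
python3 pl.py
```

```text
t 22.6 p [476.1 204.2 127.1] yaw -84.9 F [-0.7 -0.1  0.6] w 0.1 f 0.0 j6 -0.63
from [475.5 203.5 127.4] max mm 12.041594578792296 turn/row 0.055995852159525315
[[255,-0.001,-0.002,0.011,0.0,-0.0,-0.0],[255,-0.0,-0.001,0.012,0.0,-0.0,-0.0],[255,-0.001,-0.002,0.011,0.0,-0.0,-0.0],[255,-0.0,-0.001,0.012,0.0,-0.0,-0.0],[255,-0.001,-0.002,0.011,0.0,-0.0,-0.0]]
```

View pics/p7.png

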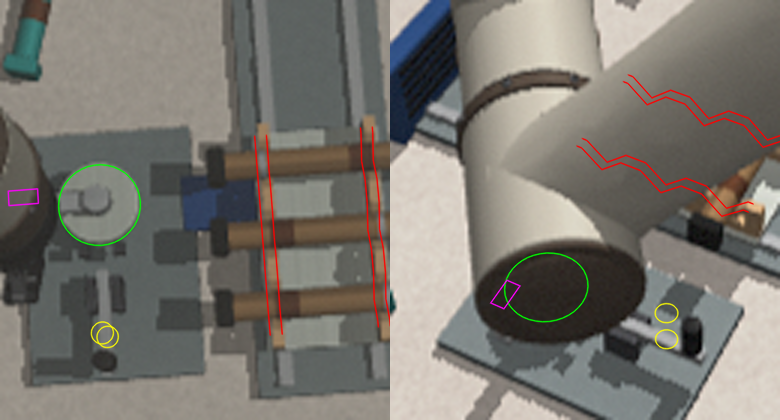

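>>> servo_tool --commands '[[[255,0,-0.002,0.012,0,0,0],[255,0,-0.001,0.014,0,0,0],[255,-0.001,-0.001,0.014,0,0,0],[255,-0.001,0,0.012,0,0,0],[255,0,0,0.005,0,0,0],[255,0,0,0,0,0,0],[255,0,0,0,0,0,0]]]'

```text
clock: 23.27
position: [480.4, 206.5, 71.6]
ee_rot: [0.738, -0.675, -0.0, 0.0]
contact_force: [0.1, 0.2, 0.6]
gripper_width: 0.0
grasp_force: 0.0
```

```bash
cat > cr.py <<'E'
from h import *
from ov import *
import sys
n=int(sys.argv[1]); step=float(sys.argv[2])
s=arm.read_state(); st()
p=np.array(s['position']); a0=np.degrees(np.arctan2(*(p[:2]-AX)[::-1])); print('angle',a0,'r',np.linalg.norm(p[:2]-AX))
Q=Ro.from_quat(s['ee_rot']); rows=[]; c=p.copy()
for i in range(1,n+1):
    a=np.radians(a0-step*i); t=np.array([*(AX+55*np.array([np.cos(a),np.sin(a)])),70]); t[2]=c[2]+(70-c[2])*min(1,i/3)
    q=np.round(Q.inv().apply(t-c)/1000,3); c=c+Q.apply(q*1000); rows.append([255,*q.tolist(),0,0,0])
print(str(rows).replace(' ',''))
E
python3 cr.py 10 12
```

```text
t 23.3 p [480.4 206.5  71.6] yaw -84.9 F [0.1 0.2 0.6] w 0.0 f 0.0 j6 -0.63
angle 132.99462447958072 r 56.67396829997409
[[255,-0.005,-0.011,0.001,0,0,0],[255,-0.004,-0.011,0.0,0,0,0],[255,-0.001,-0.011,0.001,0,0,0],[255,0.001,-0.011,-0.0,0,0,0],[255,0.003,-0.012,-0.0,0,0,0],[255,0.005,-0.01,-0.0,0,0,0],[255,0.008,-0.008,-0.0,0,0,0],[255,0.009,-0.007,-0.0,0,0,0],[255,0.01,-0.006,-0.0,0,0,0],[255,0.011,-0.002,-0.0,0,0,0]]
```

>>> servo_tool --commands '[[[255,-0.005,-0.011,0.001,0,0,0],[255,-0.004,-0.011,0,0,0,0],[255,-0.001,-0.011,0.001,0,0,0],[255,0.001,-0.011,0,0,0,0],[255,0.003,-0.012,0,0,0,0],[255,0.005,-0.01,0,0,0,0],[255,0.008,-0.008,0,0,0,0],[255,0.009,-0.007,0,0,0,0],[255,0.01,-0.006,0,0,0,0],[255,0.011,-0.002,0,0,0,0]]]'

```text
clock: 24.1
position: [572.4, 178.8, 69.8]
ee_rot: [0.738, -0.675, -0.001, -0.001]
contact_force: [-3.2, 6.6, 0.4]
gripper_width: 0.1
grasp_force: 2.7
```

```bash
python3 cr.py 10 12
```

```text
t 24.1 p [572.4 178.8  69.8] yaw -84.9 F [-3.2  6.6  0.4] w 0.1 f 2.7 j6 -0.48
angle 14.523534736997785 r 55.20390026721273
[[255,0.012,-0.0,-0.0,0,0,0],[255,0.011,0.001,-0.0,0,0,0],[255,0.011,0.004,-0.0,0,0,0],[255,0.009,0.006,-0.0,0,0,0],[255,0.009,0.009,-0.0,0,0,0],[255,0.006,0.009,-0.0,0,0,0],[255,0.004,0.011,-0.0,0,0,0],[255,0.002,0.011,-0.0,0,0,0],[255,-0.001,0.012,-0.0,0,0,0],[255,-0.002,0.011,-0.0,0,0,0]]
```

Tracking well, with the expected contact force.

>>> servo_tool --commands '[[[255,0.012,0,0,0,0,0],[255,0.011,0.001,0,0,0,0],[255,0.011,0.004,0,0,0,0],[255,0.009,0.006,0,0,0,0],[255,0.009,0.009,0,0,0,0],[255,0.006,0.009,0,0,0,0],[255,0.004,0.011,0,0,0,0],[255,0.002,0.011,0,0,0,0],[255,-0.001,0.012,0,0,0,0],[255,-0.002,0.011,0,0,0,0]]]'

```text
clock: 24.93
position: [507.8, 112.3, 71.9]
ee_rot: [0.739, -0.674, 0.002, -0.005]
contact_force: [5.5, 0.8, 0.4]
gripper_width: -0.2
grasp_force: 2.2
```

```bash
python3 cr.py 10 12
```

```text
t 24.9 p [507.8 112.3  71.9] yaw -84.8 F [5.5 0.8 0.4] w -0.2 f 2.2 j6 -0.44
angle -102.0445563667554 r 53.877955940393754
[[255,-0.003,0.011,0.001,0,0,0],[255,-0.007,0.009,0.0,0,0,0],[255,-0.009,0.008,0.001,0,0,0],[255,-0.009,0.006,-0.0,0,0,0],[255,-0.011,0.004,-0.0,0,0,0],[255,-0.012,0.001,-0.0,0,0,0],[255,-0.011,-0.001,-0.0,0,0,0],[255,-0.011,-0.003,-0.0,0,0,0],[255,-0.01,-0.006,-0.0,0,0,0],[255,-0.009,-0.008,0.0,0,0,0]]
```

>>> servo_tool --commands '[[[255,-0.003,0.011,0.001,0,0,0],[255,-0.007,0.009,0,0,0,0],[255,-0.009,0.008,0.001,0,0,0],[255,-0.009,0.006,0,0,0,0],[255,-0.011,0.004,0,0,0,0],[255,-0.012,0.001,0,0,0,0],[255,-0.011,-0.001,0,0,0,0],[255,-0.011,-0.003,0,0,0,0],[255,-0.01,-0.006,0,0,0,0],[255,-0.009,-0.008,0,0,0,0]]]'

```text
clock: 25.77
position: [474.2, 199.0, 68.6]
ee_rot: [0.738, -0.675, 0.0, 0.002]
contact_force: [-0.7, -8.1, 7.3]
gripper_width: -0.3
grasp_force: 4.3
```

```bash
python3 cr.py 10 12
```

```text
t 25.8 p [474.2 199.   68.6] yaw -84.9 F [-0.7 -8.1  7.3] w -0.3 f 4.3 j6 -0.63
angle 142.79683172445115 r 56.2934470119161
[[255,-0.007,-0.01,-0.0,0,0,0],[255,-0.005,-0.01,-0.001,0,0,0],[255,-0.004,-0.01,-0.0,0,0,0],[255,-0.001,-0.012,-0.001,0,0,0],[255,0.001,-0.011,0.0,0,0,0],[255,0.004,-0.011,0.0,0,0,0],[255,0.006,-0.01,0.0,0,0,0],[255,0.007,-0.009,0.0,0,0,0],[255,0.01,-0.006,0.0,0,0,0],[255,0.01,-0.005,0.0,0,0,0]]
```

>>> servo_tool --commands '[[[255,-0.007,-0.01,0,0,0,0],[255,-0.005,-0.01,-0.001,0,0,0],[255,-0.004,-0.01,0,0,0,0],[255,-0.001,-0.012,-0.001,0,0,0],[255,0.001,-0.011,0,0,0,0],[255,0.004,-0.011,0,0,0,0],[255,0.006,-0.01,0,0,0,0],[255,0.007,-0.009,0,0,0,0],[255,0.01,-0.006,0,0,0,0],[255,0.01,-0.005,0,0,0,0]]]'

```text
clock: 26.6
position: [569.0, 188.2, 69.2]
ee_rot: [0.738, -0.675, -0.001, 0.001]
contact_force: [-4.5, 2.8, 0.6]
gripper_width: -0.3
grasp_force: 2.3
```

```bash
python3 cr.py 10 12
```

```text
t 26.6 p [569.  188.2  69.2] yaw -84.9 F [-4.5  2.8  0.6] w -0.3 f 2.3 j6 -0.50
angle 24.923478805916808 r 55.11308961993448
[[255,0.011,-0.003,-0.0,0,0,0],[255,0.012,0.0,-0.001,0,0,0],[255,0.011,0.002,0.0,0,0,0],[255,0.011,0.004,0.0,0,0,0],[255,0.009,0.007,0.0,0,0,0],[255,0.008,0.008,0.0,0,0,0],[255,0.006,0.01,0.0,0,0,0],[255,0.004,0.011,0.0,0,0,0],[255,0.002,0.011,0.0,0,0,0],[255,-0.001,0.012,0.0,0,0,0]]
```

>>> servo_tool --commands '[[[255,0.011,-0.003,0,0,0,0],[255,0.012,0,-0.001,0,0,0],[255,0.011,0.002,0,0,0,0],[255,0.011,0.004,0,0,0,0],[255,0.009,0.007,0,0,0,0],[255,0.008,0.008,0,0,0,0],[255,0.006,0.01,0,0,0,0],[255,0.004,0.011,0,0,0,0],[255,0.002,0.011,0,0,0,0],[255,-0.001,0.012,0,0,0,0]]]'

```text
clock: 27.43
position: [518.6, 111.3, 72.2]
ee_rot: [0.738, -0.674, 0.002, -0.004]
contact_force: [6.0, 0.4, -0.5]
gripper_width: 0.5
grasp_force: 2.4
```

```bash
python3 cr.py 10 11
```

```text
t 27.4 p [518.6 111.3  72.2] yaw -84.8 F [ 6.   0.4 -0.5] w 0.5 f 2.4 j6 -0.43
angle -90.46195942308307 r 53.73469984474785
[[255,-0.001,0.01,0.001,0,0,0],[255,-0.004,0.01,0.001,0,0,0],[255,-0.006,0.009,-0.0,0,0,0],[255,-0.007,0.008,-0.0,0,0,0],[255,-0.008,0.006,-0.0,0,0,0],[255,-0.01,0.004,-0.0,0,0,0],[255,-0.01,0.002,-0.0,0,0,0],[255,-0.011,0.001,-0.0,0,0,0],[255,-0.01,-0.002,-0.0,0,0,0],[255,-0.01,-0.004,0.0,0,0,0]]
```

>>> servo_tool --commands '[[[255,-0.001,0.01,0.001,0,0,0],[255,-0.004,0.01,0.001,0,0,0],[255,-0.006,0.009,0,0,0,0],[255,-0.007,0.008,0,0,0,0],[255,-0.008,0.006,0,0,0,0],[255,-0.01,0.004,0,0,0,0],[255,-0.01,0.002,0,0,0,0],[255,-0.011,0.001,0,0,0,0],[255,-0.01,-0.002,0,0,0,0],[255,-0.01,-0.004,0,0,0,0]]]'

```text
clock: 28.27
position: [463.4, 181.3, 68.9]
ee_rot: [0.738, -0.675, 0.0, 0.002]
contact_force: [1.3, -6.6, 5.0]
gripper_width: 0.1
grasp_force: 2.9
```

```bash
python3 cr.py 10 4.2
```

```text
t 28.3 p [463.4 181.3  68.9] yaw -84.9 F [ 1.3 -6.6  5. ] w 0.1 f 2.9 j6 -0.61
angle 163.6257150049272 r 57.91817773974457
[[255,-0.003,-0.004,-0.0,0,0,0],[255,-0.003,-0.002,-0.001,0,0,0],[255,-0.004,-0.002,-0.0,0,0,0],[255,-0.003,-0.003,-0.0,0,0,0],[255,-0.003,-0.002,-0.0,0,0,0],[255,-0.003,-0.003,-0.0,0,0,0],[255,-0.002,-0.003,-0.0,0,0,0],[255,-0.003,-0.003,-0.0,0,0,0],[255,-0.002,-0.004,-0.0,0,0,0],[255,-0.002,-0.003,-0.0,0,0,0]]
```

>>> servo_tool --commands '[[[255,-0.003,-0.004,0,0,0,0],[255,-0.003,-0.002,0,0,0,0],[255,-0.004,-0.002,0,0,0,0],[255,-0.003,-0.003,0,0,0,0],[255,-0.003,-0.002,0,0,0,0],[255,-0.003,-0.003,0,0,0,0],[255,-0.002,-0.003,0,0,0,0],[255,-0.003,-0.003,0,0,0,0],[255,-0.002,-0.004,0,0,0,0],[255,-0.002,-0.003,0,0,0,0]]]'

```text
clock: 29.1
position: [488.7, 210.5, 68.3]
ee_rot: [0.738, -0.675, -0.001, 0.004]
contact_force: [-3.1, -6.6, 6.9]
gripper_width: 0.0
grasp_force: 4.1
```

```bash
python3 cr.py 6 2
```

```text
t 29.1 p [488.7 210.5  68.3] yaw -84.9 F [-3.1 -6.6  6.9] w 0.0 f 4.1 j6 -0.62
angle 123.67511282730803 r 54.71775753426889
[[255,-0.001,-0.002,-0.001,0,0,0],[255,-0.001,-0.001,-0.0,0,0,0],[255,-0.001,-0.002,-0.001,0,0,0],[255,-0.0,-0.002,0.0,0,0,0],[255,-0.001,-0.002,0.0,0,0,0],[255,-0.001,-0.001,0.0,0,0,0]]
```

>>> servo_tool --commands '[[[255,0,-0.002,0,0,0,0],[255,0,-0.002,0,0,0,0],[255,0,-0.002,0,0,0,0],[255,0,-0.001,0,0,0,0],[255,0,0,0,0,0,0]]]'

```text
clock: 29.52
position: [494.2, 211.9, 68.3]
ee_rot: [0.738, -0.675, -0.002, 0.004]
contact_force: [-8.9, -1.5, 9.3]
gripper_width: -0.0
grasp_force: 6.2
```

>>> servo_tool --commands '[[[255,0,-0.002,0,0,0,0],[255,0,-0.002,0,0,0,0],[255,0,0,0,0,0,0],[255,0,0,0,0,0,0]]]'

```text
clock: 29.85
position: [494.5, 211.7, 68.2]
ee_rot: [0.738, -0.675, -0.003, 0.007]
contact_force: [-20.3, 1.1, 15.7]
gripper_width: -0.1
grasp_force: 12.1
```

>>> servo_tool --commands '[[[255,0,0.006,0,0,0,0],[255,0,0.004,0,0,0,0],[255,0,0,-0.02,0,0,0],[255,0,0,-0.025,0,0,0],[255,0,0,-0.025,0,0,0],[255,0,0,0,0,0,0],[255,0,0,0,0,0,0]]]'

```text
clock: 30.43
position: [492.2, 213.5, 139.4]
ee_rot: [0.738, -0.675, -0.0, -0.001]
contact_force: [-0.5, 0.2, -0.9]
gripper_width: 0.1
grasp_force: 0.0
```

```bash
python3 -c "
from h import *
from ov import *
st();t=AX+R(YAW)@[-176,0];print(t)
p,Q=plan([*t,135],-84.7,255,8)"
```

```text
t 30.4 p [492.2 213.5 139.4] yaw -84.9 F [-0.5  0.2 -0.9] w 0.1 f 0.0 j6 -0.62
[343.75245312 148.74277661]
from [492.2 213.5 139.4] max mm 20.904544960366874 turn/row 0.026107933968874782
[[255,0.006,0.019,0.001,-0.0,0.0,-0.0],[255,0.007,0.019,0.0,-0.0,0.0,-0.0],[255,0.006,0.02,0.001,-0.0,0.0,-0.0],[255,0.007,0.019,0.0,-0.0,0.0,-0.0],[255,0.006,0.019,0.001,-0.0,0.0,-0.0],[255,0.006,0.019,0.0,-0.0,0.0,-0.0],[255,0.007,0.019,0.001,-0.0,0.0,-0.0],[255,0.006,0.02,0.0,-0.0,0.0,-0.0]]
```

>>> servo_tool --commands '[[[255,0.006,0.019,0,0,0,0],[255,0.007,0.019,0,0,0,0],[255,0.006,0.019,0,0,0,0],[255,0.007,0.019,0,0,0,0],[255,0.006,0.019,0,0,0,0],[255,0.006,0.019,0,0,0,0],[255,0.007,0.019,0,0,0,0],[255,0.006,0.019,0,0,0,0],[255,0,0,0,0,0,0],[255,0,0,0,0,0,0]]]'

```text
clock: 31.27
position: [344.2, 147.7, 137.6]
ee_rot: [0.738, -0.674, -0.0, 0.001]
contact_force: [0.9, 1.2, 0.6]
gripper_width: 0.3
grasp_force: 0.0
```

```bash
python3 -c "
from h import *
from ov import *
st();t=AX+R(YAW)@[-174,0];print(t)
p,Q=plan([*t,64],-84.7,255,6)"
```

```text
t 31.3 p [344.2 147.7 137.6] yaw -84.8 F [0.9 1.2 0.6] w 0.3 f 0.0 j6 -0.76
[345.74390252 148.92751778]
from [344.2 147.7 137.6] max mm 13.038404810405297 turn/row 0.02888765942773545
[[255,-0.0,-0.0,0.012,0.0,-0.0,-0.0],[255,-0.0,-0.001,0.013,0.0,-0.0,-0.0],[255,-0.001,0.0,0.012,0.0,-0.0,-0.0],[255,0.0,-0.0,0.012,0.0,-0.0,-0.0],[255,0.0,-0.001,0.012,0.0,-0.0,-0.0],[255,-0.0,0.0,0.013,0.0,-0.0,-0.0]]
```

>>> servo_tool --commands '[[[255,0,0,0.012,0,0,0],[255,0,0,0.013,0,0,0],[255,-0.001,0,0.014,0,0,0],[255,0,0,0.013,0,0,0],[255,0,0,0.013,0,0,0],[255,0,0,0.008,0,0,0],[255,0,0,0,0,0,0],[255,0,0,0,0,0,0]]]'

```text
clock: 31.93
position: [345.5, 149.5, 64.7]
ee_rot: [0.738, -0.675, 0.0, 0.001]
contact_force: [0.3, 0.1, 0.6]
gripper_width: 0.2
grasp_force: 0.0
```

>>> servo_tool --commands '[[[255,0,-0.004,0,0,0,0],[255,0,-0.004,0,0,0,0],[255,0,-0.004,0,0,0,0],[255,0,-0.004,0,0,0,0],[255,0,-0.004,0,0,0,0],[255,0,-0.004,0,0,0,0],[255,0,-0.003,0,0,0,0],[255,0,-0.002,0,0,0,0],[255,0,0,0,0,0,0],[255,0,0,0,0,0,0]]]'

```text
clock: 32.77
position: [374.4, 152.1, 65.3]
ee_rot: [0.738, -0.675, 0.0, -0.0]
contact_force: [0.2, -0.2, 0.5]
gripper_width: 0.1
grasp_force: 0.0
```

>>> servo_tool --commands '[[[255,0,-0.002,0,0,0,0],[255,0,-0.002,0,0,0,0],[255,0,-0.002,0,0,0,0],[255,0,-0.001,0,0,0,0],[255,0,0,0,0,0,0]]]'

```text
clock: 33.18
position: [381.3, 152.6, 65.3]
ee_rot: [0.738, -0.675, 0.0, 0.0]
contact_force: [-1.2, 0.4, 0.2]
gripper_width: -0.1
grasp_force: 0.4
```

>>> servo_tool --commands '[[[255,0,-0.002,0,0,0,0],[255,0,-0.002,0,0,0,0],[255,0,-0.001,0,0,0,0],[255,0,0,0,0,0,0],[255,0,0,0,0,0,0]]]'

```text
clock: 33.6
position: [386.3, 153.1, 65.3]
ee_rot: [0.738, -0.675, 0.0, -0.0]
contact_force: [-0.6, -0.4, 0.1]
gripper_width: -0.1
grasp_force: 0.3
```

>>> servo_tool --commands '[[[255,0,-0.002,0,0,0,0],[255,0,-0.002,0,0,0,0],[255,0,-0.002,0,0,0,0],[255,0,-0.002,0,0,0,0],[255,0,0,0,0,0,0],[255,0,0,0,0,0,0]]]'

```text
clock: 34.1
position: [388.3, 151.5, 64.5]
ee_rot: [0.737, -0.675, -0.002, 0.006]
contact_force: [-22.7, 7.2, 14.8]
gripper_width: -0.1
grasp_force: 11.3
```

>>> servo_tool --commands '[[[255,0,0.006,0,0,0,0],[255,0,0.006,0,0,0,0],[255,0,0.004,-0.02,0,0,0],[255,0,0,-0.03,0,0,0],[255,0,0,-0.03,0,0,0],[255,0.035,0,-0.01,0,0,0],[255,0.035,0,0,0,0,0],[255,0.035,0,0,0,0,0],[255,0.035,0,0,0,0,0],[255,0.035,0,0,0,0,0]]]'

```text
clock: 34.93
position: [394.4, -23.3, 156.0]
ee_rot: [0.738, -0.674, 0.001, -0.001]
contact_force: [0.8, -0.6, 0.8]
gripper_width: -0.2
grasp_force: 0.0
```

>>> servo_tool --commands '[[[255,0.035,0,0,0,0,0],[255,0.035,0,0,0,0,0],[255,0.035,0,0,0,0,0],[255,0.035,0,0,0,0,0],[255,0.035,0,0,0,0,0],[255,0.035,0,0,0,0,0],[255,0.035,0,0,0,0,0],[255,0,0,0,0,0,0],[255,0,0,0,0,0,0],[255,0,0,0,0,0,0]]]'

```text
clock: 35.77
position: [415.6, -266.1, 155.1]
ee_rot: [0.738, -0.675, -0.0, -0.0]
contact_force: [0.1, -0.0, 0.0]
gripper_width: -0.2
grasp_force: 0.0
```

```bash
python3 -c "
from h import *
from ov import *
import pickle
st()
d=shot('top','t8.png');e=shot('side','s8.png')
ims=[]
for f,x0,y0,w,h,k in((d,200,90,133,150,3),(e,190,130,133,150,3)):
    b=crop(f,x0,y0,w,h,k);overlay(b,f,k,x0,y0,[],M=M+[3,1],dx=120);ims.append(b)
cv2.imwrite('pics/p8.png',np.hstack(ims))
from ov import *
for n,f,x0,y0,w,h in (('top',d,225,225,25,25),('side',e,278,250,25,30)):
    o=pickle.load(open(n+'.pkl','rb'))['frame']
    for g in(o,f['frame']):
        m=(g[y0:y0+h,x0:x0+w].max(2)<45); ys,xs=np.nonzero(m); print(n,xs.mean()+x0,ys.mean()+y0,m.sum(),ys.max()+y0,ys.min()+y0)
"
```

```text
t 35.8 p [ 415.6 -266.1  155.1] yaw -84.9 F [ 0.1 -0.   0. ] w -0.2 f 0.0 j6 0.33
top 236.5 241.5 4 243 240
top 235.9090909090909 238.0 11 243 226
side 287.5542168674699 271.71084337349396 83 279 262
side 287.9655172413793 270.0086206896552 116 279 262
```

View pics/p8.png

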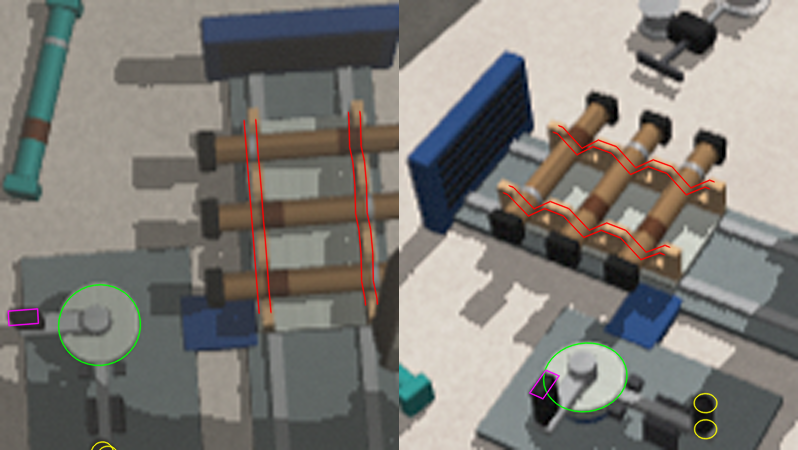

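```bash
python3 -c "
from h import *
print(ticket.job_done())"
```

```text
the job is handed in; nothing more can be done
None
```

I handed the job in: the last pictures show all three cork handles resting in their saddles, the crank back at its start position after two turns with the sled drawn in, and the bolt home to about 1 mm; the hand-in call returned no verdict.

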